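# Clear the catch tray: stow two spice jars in the slide-lid tote

## Robot

A 6-joint arm with a two-finger parallel gripper is mounted at the origin on the work surface. World frame = base frame: x ahead of the robot, y to its left, z up, the work surface at z = 0. Lengths are in mm, angles in rad, forces in N, time in s.
With the tool pointing down it reaches from about 325 to 900 mm from the base axis. Payload 3.5 kg.
Tool frame: the origin (TCP) lies at the very end of the fingers, on their centre line; the grasp point (between the pads) lies 19 mm behind it (tcp_to_grasp is the distance from the TCP to the grasp point, in mm); z points along the fingers, y is the line along which they close (so a half turn about z gives the same grasp; the last joint's range is limited). The gripper opens to 85 mm and grips with 20 to 120 N. Pads are 22 mm wide; open, the fingers measure 114 mm over their backs; the gripper's body (76 mm by 85 mm) begins 54 mm behind the grasp point. The pads swing forward as they close: fully open they stand 13 mm farther back than shut.
Start: joints at [1.031, 0.276, -0.026, 1.268, 0, 1.467], TCP at [264.407, 566.313, 201.213] pointing down, gripper open.
Joint ranges: [-3.12, 3.12], [-0.85, 1.88], [-1.08, 1.24], [-1.95, 2.15], [-1.57, 1.53], [-3.14, 3.14]. Speed limits (rad/s): [2.57, 2.57, 3.14, 3.14, 3.14, 3.14].

## Interface

Orientations are given as a rotation vector (axis times angle).
In Python, from station import sense, capture, get_calibration, job_done, look_for, trace, place_of, tcp_to_grasp gives the robot as it stands. The module is installed in compiled form; this text tells all that it offers.
- The arm moves only by the tool drive_tool, never from a script. Its argument "motion" is a list of rows, each a list of 3 entries, a list of its own where there are three numbers: the shift along the tool's x, y, z as a fraction of full scale, then the turn, a rotation vector about the tool's x, y, z as a fraction of full scale, then the closure, from 0 (fully open) to 1 (shut). A call has exactly 8 rows; each row shifts and turns the commanded pose from where the row before left it, along the tool's axes as they then stand; what a row does not reach is not made up. Full scale, the value 1, is 600 mm for a shift and 30 degrees for a turn. A row lasts 1/12 s, in which the tool goes at most 41.7 mm and 7.16 degrees, less where a joint would pass 70% of its speed; a pose out of reach is approached as far as the arm can. A call with a number of a shift or a turn outside -1 to 1 is refused whole. A call with a gripper value outside its range is refused whole. The fingers move at their own pace and stop on an object; "squeeze" is the grip in N (left out, the last holds). Time passes only in rows, so rows that do not move let the fingers close, or fill a call up. It gives the time, the measured TCP pose, the force, the opening and the grip force at its end, in the units of the state.
- sense(): the state, without advancing time (a new reading comes with each control period).
- capture(name): name is "side" or "top"; returns (picture, depth): 420x560x3 uint8, red, green, blue; 420x560 float32, mm along the optical axis (not along the pixel's ray), 0 where there is no reading.
- get_calibration(name): a dict with "intrinsics" (3x3 intrinsics, pixels), "rvec" (rotation vector, rad) and "tvec" (3), from world to camera coordinates, as OpenCV has them. Camera axes: x right, y down, z forward; pixel columns grow to the right and rows downward; lengths in mm; the calibration is good to about 2 mm. A picture is of the moment at which its call begins. get_calibration takes no time and is no camera call.
- job_done(): hands the job in; it is judged then, once.
Trained networks look in the newest picture that a camera, given by its name, has taken for a name from the list of things; names that differ only in an ending like _2 or _b are one class to them, and where a whole thing is asked for, a point or a joint stands for the part that bears it (a point fixed in the world has none). Each returns a list of dicts, best first, with "p" (0 to 1); they miss things now and then, are a little off and sometimes report something else, mostly with a low value. They report only what shows in the picture. A call takes as long as a camera call.
- look_for(name, camera): "bbox" ([centre column, centre row, width, height] in pixels, round what is visible of it).
- trace(name, camera): "region" (420x560 bool, what is visible of it) and "bbox" ([centre column, centre row, width, height] in pixels, round what is visible of it).
- place_of(name, camera): "position" ([column, row] in pixels: a listed point, or the origin of a listed thing).
The state is a dict: "clock": time; "joints": joint angles; "joint_vel": joint speeds; "effort": joint torques, N m; "ee_pos": TCP position; "eef_rot": TCP orientation; "contact_force": force on the tool from outside, world axes, zero at the start; "moment": the same for the moment, N m; "grip_width": finger opening in mm; "grasp_force": force on a finger pad.
Only numpy, scipy, OpenCV 4.12 (cv2) and the standard library are available. Lean on these libraries where they do the work, as an engineer would, in place of code of your own. Each camera call takes 0.05 s, during which the arm holds its last target. There are 200 camera calls.

## Task

Collect the two finished spice jars from the closing machine's catch tray and stand them in the wooden tote, one in each bay, upright and right down on the bay floor, then slide the green cover fully shut over them. The jars are glass: keep them upright and set them down gently, do not let them drop; leave the grain jar, the honey jar and the mug where they are.

Things in the scene. Friction and masses are not known exactly. Their poses are not given: they have to be found in the camera images.
- jar_lane: Flat-sided spice jar, amber, red cap: 60 (own x) x 40 (own y) x 100 (z) mm, cap 58 x 38 mm in the top 16 mm, about 0.2 kg. Origin: centre of its underside; z up. It stands in the tray's guarded lane, 60 mm side along the lane; guards taller than the jar stand 3.5 mm off its broad faces (own +-y), so there fingers reach only its end faces (own +-x).
- jar_open: Same size of jar (60 x 40 x 100 mm), terracotta with a brass-coloured cap, same axes and origin. It stands on the open side of the tray, free all round, at any small turn.
- tray: Steel catch tray on the green closing machine, fixed; origin on the work surface below the tray's middle. Own -y points away from the machine. Floor 4 mm above the work surface, x -120 to 120, y -89 to 105 mm; rim and end lip 22 mm high. The machine (x +-155, y 120 to 390, 220 mm high, round pot on top to 255 mm) moves with it.
- lane (a point): Middle of the guarded lane's floor (tray x +62, y 0). The lane runs along the tray's y, 47 mm wide between two clear guards with green top edges: 4 mm thick, from tray y -85 to +87, tops 114 mm above the work surface. A 22 mm lip closes its end.
- open_side (a point): Middle of the open side of the tray floor (tray x -56, y 0).
- tote: Wooden tote fixed on the work surface: 136 (x) x 320 (y) mm, origin at the centre of its underside. Side walls (x +-60 to +-68) and the end wall (y 152 to 160) are 117 mm high. The y > 0 half has two bays, bounded by cross walls 110 mm high, 8 mm thick, centred on tote y 4 and 80; the y < 0 half is roofed (110 mm high), the open cover lies over it.
- bay_inner (a point): Centre of the floor of the bay nearer the tote's middle (tote y +42), 6 mm above the work surface. Bay: 120 (tote x) x 68 (tote y) mm. The floor is a groove 48 mm wide in x along tote y between green beds 14 mm higher; the jar stands in it, 60 mm side along tote y. Fingers have room only at tote +-x, on the broad faces (40 mm each side), above the beds.
- bay_end (a point): Centre of the floor of the other bay, beside the end wall (tote y +118), same shape and height. Either jar may go in either bay.
- cover (a joint): Slide of the flat green cover (118 x 152 x 8 mm) between the tote's side walls, in m: 0 = fully shut over both bays (it moves toward tote +y to shut), 0.158 = fully open. Underside 112.5 mm above the work surface; a jar standing on the bay floor passes 6 mm beneath. About 2 N of friction.
- cover_grip (a point): Centre of the top of the cover's wooden grip block, 146.5 mm above the work surface: 50 (tote x) x 16 (tote y) x 26 (high) mm. It stands nearer the cover's tote -y edge and moves with the cover.
- grain_jar: Bystander: tall round jar of grain, 80 mm across, 150 mm high; origin at the centre of its underside.
- honey_jar: Bystander: round amber jar, 64 mm across, 90 mm high; origin at the centre of its underside.
- mug: Bystander: white mug, 80 mm across, 90 mm high, handle at its +y; origin at the centre of its underside.

How it is judged (in metres and radians):
On the way, in this order (a step that is already met when the one before it is completed fails the run):
1. both jars stand on the bay floors, one in each bay, let go, with the cover still open (((horizontal distance between jar_lane and bay_inner below 0.012 m and z of jar_lane in the frame of bay_inner between -0.005 and 0.005 m and angle between each of jar_lane, jar_open's own z axis and vertical below 0.08 rad and horizontal distance between jar_open and bay_end below 0.012 m and z of jar_open in the frame of bay_end between -0.005 and 0.005 m) or (horizontal distance between jar_open and bay_inner below 0.012 m and z of jar_open in the frame of bay_inner between -0.005 and 0.005 m and angle between each of jar_open, jar_lane's own z axis and vertical below 0.08 rad and horizontal distance between jar_lane and bay_end below 0.012 m and z of jar_lane in the frame of bay_end between -0.005 and 0.005 m)) and contact force between each of jar_lane, jar_open and the fingers below 0.2 N and value of joint cover above 0.13 m), for 0.2 s.
2. the cover is slid fully shut (value of joint cover below 0.006 m), for 0.2 s.
At the end, for the whole second after the job is handed in: One jar in each bay: upright within 0.08 rad, within 12 mm of the bay centre and within 5 mm of the bay floor's height, released and at rest; cover within 6 mm of fully shut (((horizontal distance between jar_lane and bay_inner below 0.012 m and z of jar_lane in the frame of bay_inner between -0.005 and 0.005 m and angle between each of jar_lane, jar_open's own z axis and vertical below 0.08 rad and horizontal distance between jar_open and bay_end below 0.012 m and z of jar_open in the frame of bay_end between -0.005 and 0.005 m) or (horizontal distance between jar_open and bay_inner below 0.012 m and z of jar_open in the frame of bay_inner between -0.005 and 0.005 m and angle between each of jar_open, jar_lane's own z axis and vertical below 0.08 rad and horizontal distance between jar_lane and bay_end below 0.012 m and z of jar_lane in the frame of bay_end between -0.005 and 0.005 m)) and contact force between each of jar_lane, jar_open and the fingers below 0.2 N and linear speed of each of jar_lane, jar_open below 0.02 m/s and value of joint cover below 0.006 m); the robot touches nothing.
It fails at once if the grain jar is moved by more than 30 mm (distance of grain_jar from where it was at the start of the episode above 0.03 m).
It fails at once if the honey jar is moved by more than 30 mm (distance of honey_jar from where it was at the start of the episode above 0.03 m).
It fails at once if the mug is moved by more than 30 mm (distance of mug from where it was at the start of the episode above 0.03 m).
It fails at once if a jar is dropped (moves faster than 0.4 m/s with no finger on it) ((linear speed of jar_lane above 0.4 m/s and contact force between jar_lane and the fingers below 0.05 N) or (linear speed of jar_open above 0.4 m/s and contact force between jar_open and the fingers below 0.05 N)).
It fails at once if a jar is tipped by more than 0.6 rad (angle between any of jar_lane, jar_open's own z axis and vertical above 0.6 rad).
It also fails if it takes over 72 s, if anything falls off the work surface, if the arm or the gripper's body presses on something with over 40 N, if the wrist force passes 120 N, or if a joint passes its speed limit or range.

## Working session

There is one attempt and no reset: what is moved stays moved. The work goes in short steps, Python scripts to look and compute and a tool call to move; the robot and the scene stay as the last step left them, time stands still between calls to the robot, and variables do not carry over. Pictures are saved under pics/ and viewed, at most 10 in all, crops included, and the job is handed in when it is done.

Besides the shell and the picture viewer there is one more tool, called after "Call:" by a JSON object that holds its "op" and its "data", one argument or row to a line. drive_tool: Moves the arm, as the interface text tells. Its arguments: {"type":"object","properties":{"motion":{"type":"array"},"squeeze":{"type":"number"}},"required":["motion"]}

```bash
mkdir -p pics; ls; cat > h.py <<'E'
import numpy as np, cv2
from station import *
def cal(c):
    k=get_calibration(c); K=np.array(k["intrinsics"],float); R=cv2.Rodrigues(np.array(k["rvec"],float))[0]; return K,R,np.array(k["tvec"],float).ravel()
def cloud(c,depth):
    K,R,t=cal(c); v,u=np.mgrid[0:420,0:560]; P=np.stack([(u-K[0,2])/K[0,0]*depth,(v-K[1,2])/K[1,1]*depth,depth],-1)
    return (P-t)@R
def ray(c,uv,z):
    K,R,t=cal(c); d=R.T@np.linalg.inv(K)@np.array([uv[0],uv[1],1.]); o=-R.T@t
    return o+d*(z-o[2])/d[2]
def shot(c,name):
    p,d=capture(c); cv2.imwrite(f'pics/{name}.png',p[:,:,::-1]); return p,d
E
python3 - <<'E'
from h import *
np.set_printoptions(precision=3,suppress=True)
print(sense(), tcp_to_grasp)
for c in ('top','side'):
    p,d=shot(c,c+'0'); np.save(c+'0.npy',d); K,R,t=cal(c); print(c,K.tolist(),'cam',-R.T@t,R.tolist())
    for n,z in (('lane',4),('open_side',4),('bay_inner',6),('bay_end',6),('cover_grip',146.5),('jar_lane',4),('jar_open',4),('tray',0),('tote',0),('grain_jar',0),('honey_jar',0),('mug',0)):
        r=place_of(n,c)
        for q in r[:2]: print(n,q['p'],q['position'],ray(c,q['position'],z))
E
```

```text
pics
{'clock': 0.0, 'joints': array([ 1.031,  0.277, -0.028,  1.268,  0.   ,  1.467]), 'joint_vel': array([ 0.   ,  0.   ,  0.001,  0.   , -0.001,  0.   ]), 'effort': array([  0.002, -44.55 ,  29.521,   0.016,  -0.   ,   0.   ]), 'ee_pos': array([263.958, 565.574, 200.036]), 'eef_rot': array([-0.68 , -3.066,  0.003]), 'contact_force': array([0.196, 0.271, 0.706]), 'moment': array([-0.   ,  0.039, -0.011]), 'grasp_force': 0.0, 'grip_width': 85.31527974177725} 18.700000000000003
top [[434.1219319780337, 0.0, 281.2304862686571], [0.0, 434.1219319780337, 209.25268559400794], [0.0, 0.0, 1.0]] cam [ 458.847  -10.899 1123.922] [[0.009582822370237554, -0.9998428066847616, -0.014917487595400368], [-0.993169650048765, -0.007781905913551546, -0.11641944924438583], [0.1162850624002669, 0.015931222837280434, -0.9930881030409512]]
lane 0.69 [152.1, 215.5] [570.963 343.315   4.   ]
open_side 0.92 [143.0, 260.4] [454.623 361.693   4.   ]
bay_inner 0.59 [332.7, 223.7] [ 553.285 -126.045    6.   ]
bay_inner 0.52 [413.1, 232.3] [ 532.873 -331.86     6.   ]
bay_end 0.68 [300.0, 213.4] [579.322 -41.657  
[... 1417 characters left out ...]
45.8, 263.7] [ 530.156 -292.92   146.5  ]
cover_grip 0.19 [172.0, 191.8] [394.312 253.804 146.5  ]
jar_lane 0.47 [205.3, 181.8] [568.666 323.234   4.   ]
jar_lane 0.26 [345.1, 264.9] [ 610.983 -250.009    4.   ]
jar_open 0.92 [171.6, 189.8] [465.993 383.117   4.   ]
jar_open 0.51 [343.5, 264.7] [ 608.395 -245.97     4.   ]
tray 0.94 [189.3, 190.7] [505.529 336.861   0.   ]
tray 0.45 [325.3, 202.0] [773.656 -49.772   0.   ]
tote 0.63 [307.0, 261.8] [ 546.336 -155.227    0.   ]
grain_jar 0.85 [323.6, 201.9] [770.24  -45.172   0.   ]
grain_jar 0.7 [202.2, 178.9] [573.315 345.259   0.   ]
honey_jar 0.84 [302.0, 174.8] [821.021  91.396   0.   ]
mug 0.73 [320.0, 367.3] [ 317.435 -384.734    0.   ]
```

View pics/top0.png

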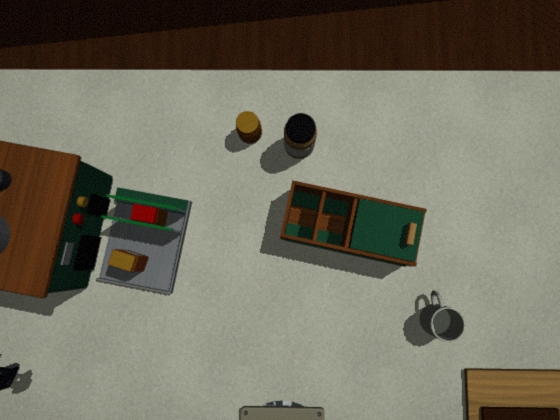

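View pics/side0.png

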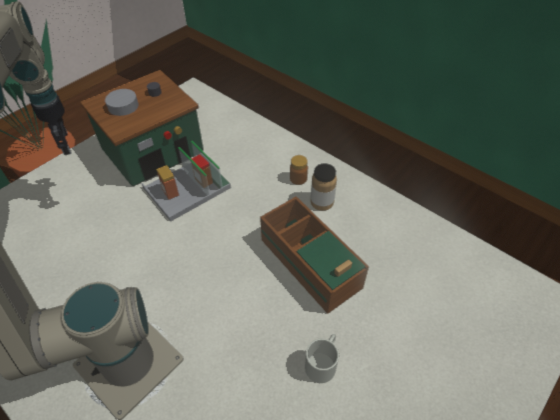

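The top view shows the tray at about (145,240), with the red cap at (145,213) between the green guards and the brass cap at (124,260). The tote runs from (290,185) to (420,265), with its bays on the left and the grip block at (411,234). The mug is at (445,320), the honey jar at (247,125) and the grain jar at (300,130). The side view agrees with this layout.

```bash
cat > m.py <<'E'
from h import *
np.set_printoptions(precision=2,suppress=True)
def rect(P,n):
    (c,s,a)=cv2.minAreaRect(P[:,:2].astype(np.float32)); print(n,len(P),'c',np.array(c),'size',np.array(s),'ang',a,'z',np.percentile(P[:,2],[5,50,95]))
for c in ('top','side'):
    p=cv2.imread(f'pics/{c}0.png')[:,:,::-1]; X=cloud(c,np.load(c+'0.npy')); hsv=cv2.cvtColor(np.ascontiguousarray(p),cv2.COLOR_RGB2HSV)
    x,y,z=X[...,0],X[...,1],X[...,2]; H,S,V=[hsv[...,i].astype(int) for i in range(3)]
    tr=(x>380)&(x<660)&(y>220)&(y<450); to=(x>420)&(x<720)&(y>-370)&(y<40)
    print(c)
    rect(X[tr&(z>97)&(z<110)&(S>180)&((H<8)|(H>172))],'redcap')
    rect(X[tr&(z>97)&(z<110)&(H>12)&(H<30)&(S>100)],'brass')
    rect(X[tr&(z>108)&(z<120)&(H>40)&(H<90)],'guards')
    rect(X[tr&(z>15)&(z<27)&(S<60)],'rim')
    rect(X[to&(z>104)&(z<126)],'tote')
    rect(X[to&(z>140)&(z<155)],'grip')
    m=to&(z>135)&(z<155); print('grip z',np.unique(np.round(z[to&(z>128)]))) 
    for n,lo,hi in (('grain',(740,-100),(860,10)),('honey',(760,50),(880,140)),('mug',(250,-460),(400,-330))):
        rect(X[(x>lo[0])&(x<hi[0])&(y>lo[1])&(y<hi[1])&(z>60)],n)
E
python3 m.py
```

```text
top
redcap 382 c [566.47 333.63] size [59.42 37.74] ang 81.124267578125 z [100.26 103.65 107.04]
brass 406 c [454.32 379.18] size [59.37 38.14] ang 73.25120544433594 z [100.03 103.57 107.03]
guards 386 c [576.39 361.22] size [224.89  89.09] ang 68.43379211425781 z [110.49 113.91 117.03]
rim 328 c [507.73 357.07] size [195.1  240.29] ang 80.12220001220703 z [16.44 21.34 25.18]
tote 4931 c [ 547.25 -162.61] size [320.54 136.52] ang 78.1475601196289 z [109.42 119.29 122.92]
grip 167 c [ 520.81 -288.31] size [16.96 50.15] ang 77.50640106201172 z [141.98 145.81 148.81]
grip z [ 128.  129.  130.  131.  132.  133.  134.  135.  136.  137.  138.  140.
  141.  142.  143.  144.  145.  146.  147.  148.  149.  150.  151. 1124.]
grain 728 c [769.59 -38.38] size [78.23 58.91] ang 89.72201538085938 z [116.55 149.46 152.33]
honey 506 c [793.45  90.65] size [58.27 56.66] ang 56.91204071044922 z [63.   89.02 92.65]
mug 548 c [ 326.13 -385.88] size [ 79.81 102.87] ang 70.74645233154297 z [61.82 80.35 91.84]
side
redcap 70 c [565.28 327.93] size [47.92 24.85] ang 77.14278411865234 z [101.06 104.06 107.55
[... 175 characters left out ...]
4 113.25 117.91]
rim 325 c [509.57 358.04] size [210.29 240.93] ang 81.26348114013672 z [15.84 20.91 25.59]
tote 3211 c [ 549.74 -164.2 ] size [324.09 141.22] ang 78.49003601074219 z [107.48 118.94 123.31]
grip 109 c [ 521.07 -291.24] size [16.51 46.82] ang 78.11906433105469 z [141.1  146.52 149.61]
grip z [129. 130. 131. 132. 133. 134. 135. 137. 138. 139. 140. 141. 142. 143.
 144. 145. 146. 147. 148. 149. 150. 151.]
grain 477 c [770.16 -44.61] size [60.12 75.79] ang 0.013881387189030647 z [ 72.3  146.44 152.92]
honey 276 c [794.98  88.14] size [59.48 58.72] ang 38.10804748535156 z [61.56 86.89 93.72]
mug 481 c [ 322.99 -378.92] size [99.51 78.53] ang 42.796287536621094 z [62.73 81.15 91.71]
```

```bash
cat > plan.py <<'E'
# usage: plan.py closure x,y,z,yawdeg [x,y,z,yawdeg ...]  (yaw = world angle of tool y, tool down); optional 5th = max mm per row
import sys; from h import *
s=sense(); R=cv2.Rodrigues(s['eef_rot'])[0]; p=s['ee_pos'].copy(); yaw=np.degrees(np.arctan2(R[1,1],R[0,1]))
print('at',p.round(1),'yaw',round(yaw,2),'tilt',R[:,2].round(4),'t',s['clock'],'j',s['joints'].round(2),'F',s['contact_force'].round(1),'w',round(s['grip_width'],1),'g',round(s['grasp_force'],1))
c=float(sys.argv[1]); rows=[]
for w in sys.argv[2:]:
    w=[float(a) for a in w.split(',')]; vmax=w[4] if len(w)>4 else 38.
    d=np.array(w[:3])-p; dy=(w[3]-yaw+180)%360-180
    n=max(1,int(np.ceil(max(np.linalg.norm(d)/vmax,abs(dy)/6.8))))
    for i in range(n):
        a=np.radians(yaw); ty=np.array([np.cos(a),np.sin(a),0]); tz=np.array([0,0,-1.]); tx=np.cross(ty,tz)
        st=d/n; rows.append([[round(float(st@v)/600,4)+0. for v in (tx,ty,tz)],[0,0,round(-dy/n/30,4)+0.],c]); yaw+=dy/n
    p=np.array(w[:3])
while len(rows)%8: rows.append([[0,0,0],[0,0,0],c])
for i in range(0,len(rows),8): print(str(rows[i:i+8]).replace(' ',''))
E
python3 plan.py 0 264,420,200,100 455,377.7,200,162.8
```

```text
at [264.4 566.3 201.2] yaw 64.97 tilt [-0. -0. -1.] t 1.3 j [ 1.03  0.28 -0.03  1.27  0.    1.47] F [0.5 0.7 0.6] w 85.6 g 0.0
[[[-0.0171,-0.0369,0.0003],[0,0,np.float64(-0.1946)],0.0],[[-0.0133,-0.0384,0.0003],[0,0,np.float64(-0.1946)],0.0],[[-0.0093,-0.0396,0.0003],[0,0,np.float64(-0.1946)],0.0],[[-0.0052,-0.0403,0.0003],[0,0,np.float64(-0.1946)],0.0],[[-0.0011,-0.0406,0.0003],[0,0,np.float64(-0.1946)],0.0],[[0.0031,-0.0405,0.0003],[0,0,np.float64(-0.1946)],0.0],[[-0.0301,-0.0125,0.0],[0,0,np.float64(-0.2093)],0.0],[[-0.0286,-0.0157,0.0],[0,0,np.float64(-0.2093)],0.0]]
[[[-0.0267,-0.0187,0.0],[0,0,np.float64(-0.2093)],0.0],[[-0.0245,-0.0215,0.0],[0,0,np.float64(-0.2093)],0.0],[[-0.022,-0.0241,0.0],[0,0,np.float64(-0.2093)],0.0],[[-0.0192,-0.0263,0.0],[0,0,np.float64(-0.2093)],0.0],[[-0.0162,-0.0283,0.0],[0,0,np.float64(-0.2093)],0.0],[[-0.013,-0.0299,0.0],[0,0,np.float64(-0.2093)],0.0],[[-0.0097,-0.0311,0.0],[0,0,np.float64(-0.2093)],0.0],[[-0.0062,-0.032,0.0],[0,0,np.float64(-0.2093)],0.0]]
```

Call:
{"op": "drive_tool", "data": {
  "motion": [
    [[-0.017,-0.037,0],[0,0,-0.195],0],
    [[-0.013,-0.038,0],[0,0,-0.195],0],
    [[-0.009,-0.04,0],[0,0,-0.195],0],
    [[-0.005,-0.04,0],[0,0,-0.195],0],
    [[-0.001,-0.041,0],[0,0,-0.195],0],
    [[0.003,-0.0405,0],[0,0,-0.195],0],
    [[-0.03,-0.0125,0],[0,0,-0.21],0],
    [[-0.0285,-0.0155,0],[0,0,-0.21],0]
  ],
  "squeeze": 50
}}

```text
clock: 1.97
ee_pos: [301.0, 410.2, 201.4]
eef_rot: [0.627, -3.078, 0.0]
contact_force: [-0.1, 1.7, 1.2]
grip_width: 85.6
grasp_force: 0.0
```

Call:
{"op": "drive_tool", "data": {
  "motion": [
    [[-0.027,-0.019,0],[0,0,-0.21],0],
    [[-0.0245,-0.0215,0],[0,0,-0.21],0],
    [[-0.022,-0.024,0],[0,0,-0.21],0],
    [[-0.019,-0.0265,0],[0,0,-0.21],0],
    [[-0.016,-0.028,0],[0,0,-0.21],0],
    [[-0.013,-0.03,0],[0,0,-0.21],0],
    [[-0.01,-0.031,0],[0,0,-0.21],0],
    [[-0.006,-0.032,0],[0,0,-0.21],0]
  ]
}}

```text
clock: 2.63
ee_pos: [455.5, 378.0, 201.3]
eef_rot: [-1.877, 2.519, 0.0]
contact_force: [0.4, 0.0, 0.6]
grip_width: 85.4
grasp_force: 0.0
```

```bash
sed -i 's/round(-dy\/n\/30,4)+0\./round(float(-dy\/n\/30),4)+0./' plan.py; python3 plan.py 0 455,377.7,120,162.8 455,377.7,55,162.8,20; python3 - <<'E'
from h import *
shot('top','t1')
E
```

```text
at [455.5 378.  201.3] yaw 163.38 tilt [ 1.e-04  1.e-04 -1.e+00] t 2.6333 j [ 0.58  0.22 -0.1   1.25  0.   -0.7 ] F [0.4 0.  0.6] w 85.4 g 0.0
[[[0.0002,0.0002,0.0451],[0,0,0.0065],0.0],[[0.0002,0.0002,0.0451],[0,0,0.0065],0.0],[[0.0002,0.0002,0.0451],[0,0,0.0065],0.0],[[0.0,0.0,0.0271],[0,0,0.0],0.0],[[0.0,0.0,0.0271],[0,0,0.0],0.0],[[0.0,0.0,0.0271],[0,0,0.0],0.0],[[0.0,0.0,0.0271],[0,0,0.0],0.0],[[0,0,0],[0,0,0],0.0]]
```

Call:
{"op": "drive_tool", "data": {
  "motion": [
    [[0,0,0.045],[0,0,0],0],
    [[0,0,0.045],[0,0,0],0],
    [[0,0,0.045],[0,0,0],0],
    [[0,0,0.027],[0,0,0],0],
    [[0,0,0.027],[0,0,0],0],
    [[0,0,0.027],[0,0,0],0],
    [[0,0,0.027],[0,0,0],0],
    [[0,0,0],[0,0,0],0]
  ]
}}

```text
clock: 3.35
ee_pos: [451.7, 376.5, 51.9]
eef_rot: [1.865, -2.52, -0.001]
contact_force: [-0.3, -0.6, -1.0]
grip_width: 85.7
grasp_force: 0.0
```

Call:
{"op": "drive_tool", "data": {
  "motion": [
    [[0,0,0],[0,0,0],1],
    [[0,0,0],[0,0,0],1],
    [[0,0,0],[0,0,0],1],
    [[0,0,0],[0,0,0],1],
    [[0,0,0],[0,0,0],1],
    [[0,0,0],[0,0,0],1],
    [[0,0,0],[0,0,0],1],
    [[0,0,0],[0,0,0],1]
  ]
}}

```text
clock: 4.02
ee_pos: [456.1, 379.1, 57.2]
eef_rot: [-1.868, 2.521, -0.0]
contact_force: [0.6, -0.6, 4.8]
grip_width: 36.9
grasp_force: 51.7
```

```bash
python3 plan.py 1 455,377.7,90,162.8,15 455,377.7,200,162.8; python3 -c "from station import *;import station;print(station.tcp_to_grasp)"
```

```text
at [456.1 379.1  57.2] yaw 163.06 tilt [ 0.0031  0.0019 -1.    ] t 4.0167 j [ 0.58  0.33 -0.28  0.96 -0.   -0.69] F [ 0.6 -0.6  4.8] w 36.9 g 51.7
[[[0.0009,0.0004,-0.0182],[0,0,0.0029],1.0],[[0.0009,0.0004,-0.0182],[0,0,0.0029],1.0],[[0.0009,0.0004,-0.0182],[0,0,0.0029],1.0],[[0.0,0.0,-0.0611],[0,0,0.0],1.0],[[0.0,0.0,-0.0611],[0,0,0.0],1.0],[[0.0,0.0,-0.0611],[0,0,0.0],1.0],[[0,0,0],[0,0,0],1.0],[[0,0,0],[0,0,0],1.0]]
18.700000000000003
```

Call:
{"op": "drive_tool", "data": {
  "motion": [
    [[0,0,-0.01],[0,0,0],1],
    [[0,0,-0.018],[0,0,0],1],
    [[0,0,-0.025],[0,0,0],1],
    [[0,0,-0.04],[0,0,0],1],
    [[0,0,-0.06],[0,0,0],1],
    [[0,0,-0.06],[0,0,0],1],
    [[0,0,-0.03],[0,0,0],1],
    [[0,0,0],[0,0,0],1]
  ]
}}

```text
clock: 4.68
ee_pos: [457.3, 380.2, 207.5]
eef_rot: [-1.864, 2.516, -0.001]
contact_force: [0.2, 0.7, -1.6]
grip_width: 36.9
grasp_force: 50.9
```

```bash
python3 plan.py 1 ; python3 - <<'E'
from h import *
for c in ('top','side'):
    p,d=shot(c,c+'2'); np.save(c+'2.npy',d)
a=cv2.imread('pics/top2.png')[170:300,90:220]; b=cv2.imread('pics/side2.png')[110:240,120:250]
cv2.imwrite('pics/c2.png',cv2.resize(np.hstack([a,b]),None,fx=3,fy=3,interpolation=cv2.INTER_CUBIC))
E
```

```text
at [457.3 380.2 207.5] yaw 163.08 tilt [ 0.0083  0.0056 -1.    ] t 4.6833 j [ 0.58  0.21 -0.1   1.25  0.   -0.69] F [ 0.2  0.7 -1.6] w 36.9 g 50.9
```

View pics/c2.png

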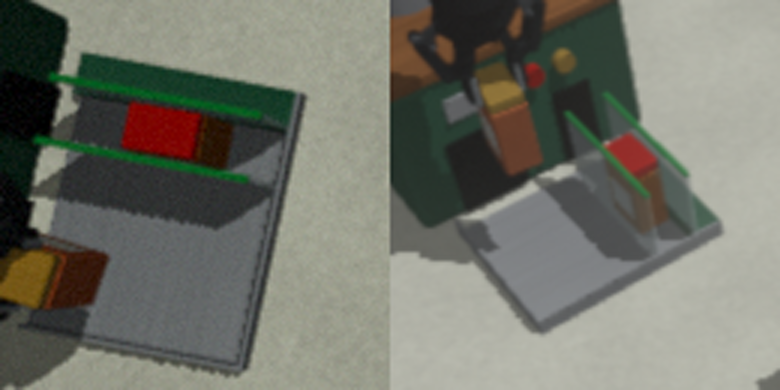

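The crop shows jar_open held upright by its broad faces and clear of the tray, with jar_lane still between the guards. Next I'll refine the tote frame from its walls and plan the carry.

```bash
python3 - <<'E'
from h import *
np.set_printoptions(precision=2,suppress=True)
for c in ('top','side'):
    X=cloud(c,np.load(c+'0.npy')); a=np.radians(78.3); ey=np.array([np.cos(a),np.sin(a)]); ex=np.array([ey[1],-ey[0]])
    D=X[...,:2]-[548.5,-163.4]; tx=D@ex; ty=D@ey; z=X[...,2]
    def st(m,v): return len(v[m]),np.median(v[m]).round(2),np.percentile(v[m],[3,97])
    hi=(z>106)&(z<122)
    print(c,'cross80',st(hi&(abs(tx)<50)&(abs(ty-80)<12),ty),'end156',st(hi&(abs(tx)<50)&(abs(ty-156)<14),ty),'cross4 ',st(hi&(abs(tx)<50)&(abs(ty-4)<14),ty))
    for s in (-1,1):
        m=(z>112)&(z<122)&(ty>10)&(ty<150)&(abs(tx-64*s)<14); print('side',s,st(m,tx),'slope deg',np.degrees(np.polyfit(ty[m],tx[m],1)[0]))
    g=(z>140)&(z<153)&(abs(tx)<60)&(abs(ty)<170); print('grip',X[g][:,:2].mean(0),st(g,tx),st(g,ty))
E
python3 plan.py 1 457,380,200,163.1 460,200,200,168.3 572.7,-46.4,200,168.3
```

```text
top cross80 (142, np.float64(81.02), array([77.16, 84.68])) end156 (148, np.float64(156.75), array([152.92, 160.52])) cross4  (357, np.float64(-0.85), array([-9.52,  8.6 ]))
side -1 (221, np.float64(-65.46), array([-69.24, -61.46])) slope deg 0.10723258141323093
side 1 (224, np.float64(62.16), array([58.14, 66.39])) slope deg 0.2609940562793338
grip [ 520.41 -287.46] (167, np.float64(-2.43), array([-25.03,  21.12])) (167, np.float64(-127.25), array([-135.29, -119.99]))
side cross80 (92, np.float64(77.77), array([73.47, 83.84])) end156 (133, np.float64(152.47), array([149.06, 159.26])) cross4  (108, np.float64(1.58), array([-9.61,  7.13]))
side -1 (141, np.float64(-63.41), array([-67.43, -57.53])) slope deg -0.0212686857006424
side 1 (133, np.float64(63.95), array([59.15, 69.78])) slope deg -0.32002502077952966
grip [ 520.58 -292.06] (109, np.float64(-1.53), array([-22.92,  21.31])) (109, np.float64(-131.9), array([-138.64, -123.45]))
at [454.5 378.3 201.8] yaw 163.08 tilt [ 6.e-04  6.e-04 -1.e+00] t 4.7833 j [ 0.58  0.22 -0.1   1.25  0.   -0.69] F [-0.3 -1.1 -1.4] w 36.6 g 50.8
[[[-0.004,-0.0032,0.003],[0,0,-0.0008],1.0],[[0.0571,-0.0184,0.0],[0,0,-0.0347],1.0],[[0.0574,-0.0174,0.0],[0,0,-0.0347],1.0],[[0.0577,-0.0163,0.0],[0,0,-0.0347],1.0],[[0.058,-0.0153,0.0],[0,0,-0.0347],1.0],[[0.0583,-0.0142,0.0],[0,0,-0.0347],1.0],[[0.0455,-0.0334,0.0],[0,0,0.0],1.0],[[0.0455,-0.0334,0.0],[0,0,0.0],1.0]]
[[[0.0455,-0.0334,0.0],[0,0,0.0],1.0],[[0.0455,-0.0334,0.0],[0,0,0.0],1.0],[[0.0455,-0.0334,0.0],[0,0,0.0],1.0],[[0.0455,-0.0334,0.0],[0,0,0.0],1.0],[[0.0455,-0.0334,0.0],[0,0,0.0],1.0],[[0.0455,-0.0334,0.0],[0,0,0.0],1.0],[[0,0,0],[0,0,0],1.0],[[0,0,0],[0,0,0],1.0]]
```

Call:
{"op": "drive_tool", "data": {
  "motion": [
    [[0.03,-0.01,0],[0,0,0],1],
    [[0.057,-0.018,0],[0,0,-0.035],1],
    [[0.0575,-0.0175,0],[0,0,-0.035],1],
    [[0.0575,-0.0165,0],[0,0,-0.035],1],
    [[0.058,-0.0155,0],[0,0,-0.035],1],
    [[0.058,-0.0145,0],[0,0,-0.035],1],
    [[0.0455,-0.0335,0],[0,0,0],1],
    [[0.0455,-0.0335,0],[0,0,0],1]
  ]
}}

```text
clock: 5.45
ee_pos: [483.8, 116.1, 198.4]
eef_rot: [1.981, -2.432, -0.005]
contact_force: [1.0, 0.4, -1.9]
grip_width: 36.8
grasp_force: 51.1
```

Call:
{"op": "drive_tool", "data": {
  "motion": [
    [[0.0455,-0.0335,0],[0,0,0],1],
    [[0.0455,-0.0335,0],[0,0,0],1],
    [[0.0455,-0.0335,0],[0,0,0],1],
    [[0.0455,-0.0335,0],[0,0,0],1],
    [[0.025,-0.018,0],[0,0,0],1],
    [[0.01,-0.01,0],[0,0,0],1],
    [[0,0,0],[0,0,0],1],
    [[0,0,0],[0,0,0],1]
  ]
}}

```text
clock: 6.12
ee_pos: [553.9, -28.5, 199.4]
eef_rot: [1.982, -2.434, -0.006]
contact_force: [0.9, 0.7, -2.0]
grip_width: 36.8
grasp_force: 51.1
```

```bash
cat > held.py <<'E'
import sys; from h import *
np.set_printoptions(precision=2,suppress=True)
s=sense(); g=s['ee_pos']; print(g, s['contact_force'])
for c in ('top','side'):
    p,d=shot(c,c+sys.argv[1]); X=cloud(c,d); hsv=cv2.cvtColor(np.ascontiguousarray(p),cv2.COLOR_RGB2HSV); H,S,V=[hsv[...,i].astype(int) for i in range(3)]
    near=(np.hypot(X[...,0]-g[0],X[...,1]-g[1])<60)&(X[...,2]>g[2]-60)&(X[...,2]<g[2]+58)
    col=((H<8)|(H>170))&(S>150) if sys.argv[2]=='red' else (H<30)&(S>90)
    P=X[near&col]; top=P[P[:,2]>g[2]+42]; 
    for n,Q in (('all',P),('top',top)):
        if len(Q)<8: continue
        r=cv2.minAreaRect(Q[:,:2].astype(np.float32)); print(c,n,len(Q),np.array(r[0])-g[:2],r[1],r[2],'z',Q[:,2].min(),Q[:,2].max(),np.percentile(Q[:,2],50)-g[2])
E
python3 held.py 3 brass; python3 plan.py 1 572.5,-47.5,200,168.3
```

```text
[553.94 -28.54 199.37] [ 0.86  0.73 -2.03]
side all 440 [-3.04 -5.82] (54.60711669921875, 40.34007263183594) 81.27670288085938 z 144.43740473202436 255.98817625136195 19.60529260270266
side top 139 [-2.47 -4.29] (52.54625701904297, 36.50107955932617) 78.0772705078125 z 241.76320887418845 255.98817625136195 47.056470176121934
at [554.2 -27.9 200.2] yaw 168.4 tilt [-2.4e-03  9.0e-04 -1.0e+00] t 6.2167 j [-0.17  0.16 -0.18  1.24  0.   -1.54] F [-0.5 -0.2 -2.1] w 37.0 g 51.1
[[[0.0259,-0.0365,0.0004],[0,0,0.0033],1.0],[[0,0,0],[0,0,0],1.0],[[0,0,0],[0,0,0],1.0],[[0,0,0],[0,0,0],1.0],[[0,0,0],[0,0,0],1.0],[[0,0,0],[0,0,0],1.0],[[0,0,0],[0,0,0],1.0],[[0,0,0],[0,0,0],1.0]]
```

Call:
{"op": "drive_tool", "data": {
  "motion": [
    [[0.015,-0.018,0],[0,0,0],1],
    [[0.011,-0.018,0.005],[0,0,0],1],
    [[0,0,0.015],[0,0,0],1],
    [[0,0,0.015],[0,0,0],1],
    [[0,0,0.007],[0,0,0],1],
    [[0,0,0],[0,0,0],1],
    [[0,0,0],[0,0,0],1],
    [[0,0,0],[0,0,0],1]
  ]
}}

```text
clock: 6.88
ee_pos: [573.4, -48.7, 176.0]
eef_rot: [1.984, -2.436, -0.0]
contact_force: [0.4, 0.0, -1.5]
grip_width: 37.1
grasp_force: 51.2
```

```bash
python3 plan.py 1 572,-47,176,168.3; python3 - <<'E'
from h import *
p,d=shot('side','s4'); np.save('s4.npy',d); q,_=shot('top','t4')
a=p[140:300,220:380,::-1]; b=q[150:310,240:400,::-1]
cv2.imwrite('pics/c4.png',cv2.resize(np.hstack([a,b]),None,fx=2.5,fy=2.5,interpolation=cv2.INTER_CUBIC))
E
```

```text
at [573.4 -48.7 176. ] yaw 168.34 tilt [-1.e-04  1.e-04 -1.e+00] t 6.8833 j [-0.2   0.2  -0.17  1.19  0.   -1.56] F [ 0.4  0.  -1.5] w 37.1 g 51.2
[[[-0.0023,0.0028,0.0001],[0,0,0.0012],1.0],[[0,0,0],[0,0,0],1.0],[[0,0,0],[0,0,0],1.0],[[0,0,0],[0,0,0],1.0],[[0,0,0],[0,0,0],1.0],[[0,0,0],[0,0,0],1.0],[[0,0,0],[0,0,0],1.0],[[0,0,0],[0,0,0],1.0]]
```

View pics/c4.png

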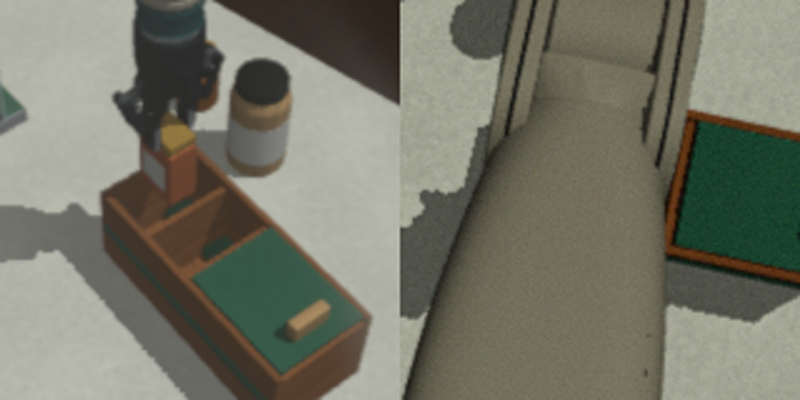

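The crop shows jar_open held upright above the end bay, inside the walls at about (170,165) in the left panel. The arm hides the bay in the top view. I'll measure the jar's faces against the bay walls in the side camera.

```bash
cat > fit.py <<'E'
import sys; from h import *
np.set_printoptions(precision=2,suppress=True)
p=cv2.imread(f'pics/{sys.argv[1]}.png')[:,:,::-1]; d=np.load(sys.argv[1]+'.npy'); bay=float(sys.argv[2])
X=cloud('side',d); a=np.radians(78.3); ey=np.array([np.cos(a),np.sin(a)]); ex=np.array([ey[1],-ey[0]])
D=X[...,:2]-[548.5,-163.4]; tx=D@ex; ty=D@ey-bay; z=X[...,2]
m=(abs(ty)<45)&(abs(tx)<45)&(z>float(sys.argv[3]))&(z<float(sys.argv[4]))
print(m.sum(),'ty pct',np.percentile(ty[m],[2,5,20,50,80,98]),'tx pct',np.percentile(tx[m],[2,20,50,80,95,98]))
# end face: pixels whose normal is -ty
for n,f,g in (('endface',ty,tx),('broad',tx,ty)):
    h,e=np.histogram(f[m],bins=np.arange(-50,50,1.)); k=np.argmax(np.convolve(h,np.ones(4),'same')); w=m&(abs(f-e[k])<4); print(n,w.sum(),np.median(f[w]),'slope deg',np.degrees(np.polyfit(g[w],f[w],1)[0]),'vs z',np.degrees(np.polyfit(z[w],f[w],1)[0]))
hi=(z>106)&(z<122)
for n,y in (('near',-38),('far',38)):
    w=hi&(abs(tx)<50)&(abs(ty-y)<12); print(n,w.sum(),np.median(ty[w]) if w.any() else None)
for s in (-1,1):
    w=(z>112)&(z<122)&(abs(ty)<60)&(abs(tx-64*s)<12); print('side',s,w.sum(),np.median(tx[w]))
E
python3 fit.py s4 118 128 168
```

```text
195 ty pct [-33.   -32.18 -31.07 -27.68   4.43  26.19] tx pct [-19.12 -17.86 -16.3    4.46  17.07  19.86]
endface 100 -30.64553070011987 slope deg -0.8064211676529686 vs z -0.18397528666827934
broad 113 -17.56938973448112 slope deg -0.7819375800756433 vs z -0.35136929148995777
near 92 -40.55147304306153
far 50 34.355012819959484
side -1 102 -63.639744380356646
side 1 74 64.32716874868876
```

Call:
{"op": "drive_tool", "data": {
  "motion": [
    [[0.003,0.0025,0],[0,0,0],1],
    [[0,0,0.01],[0,0,0],1],
    [[0,0,0.025],[0,0,0],1],
    [[0,0,0.035],[0,0,0],1],
    [[0,0,0.035],[0,0,0],1],
    [[0,0,0.035],[0,0,0],1],
    [[0,0,0.02],[0,0,0],1],
    [[0,0,0],[0,0,0],1]
  ]
}}

```text
clock: 7.65
ee_pos: [568.6, -49.8, 76.6]
eef_rot: [1.981, -2.433, -0.008]
contact_force: [-0.6, 0.2, -1.2]
grip_width: 36.6
grasp_force: 51.1
```

```bash
python3 plan.py 1
```

```text
at [568.6 -49.8  76.6] yaw 168.32 tilt [-0.0065  0.0013 -1.    ] t 7.65 j [-0.2   0.28 -0.3   1.   -0.   -1.57] F [-0.6  0.2 -1.2] w 36.6 g 51.1
```

Call:
{"op": "drive_tool", "data": {
  "motion": [
    [[0,0,0],[0,0,0],1],
    [[0,0,0.008],[0,0,0],1],
    [[0,0,0.008],[0,0,0],1],
    [[0,0,0.005],[0,0,0],1],
    [[0,0,0.003],[0,0,0],1],
    [[0,0,0.002],[0,0,0],1],
    [[0,0,0],[0,0,0],1],
    [[0,0,0],[0,0,0],1]
  ]
}}

```text
clock: 8.32
ee_pos: [571.8, -50.3, 64.5]
eef_rot: [-1.984, 2.436, -0.0]
contact_force: [0.6, -0.3, -1.6]
grip_width: 37.1
grasp_force: 51.2
```

Call:
{"op": "drive_tool", "data": {
  "motion": [
    [[0,0,0.004],[0,0,0],1],
    [[0,0,0.003],[0,0,0],1],
    [[0,0,0.002],[0,0,0],1],
    [[0,0,0.001],[0,0,0],1],
    [[0,0,0.001],[0,0,0],1],
    [[0,0,0],[0,0,0],1],
    [[0,0,0],[0,0,0],1],
    [[0,0,0],[0,0,0],1]
  ]
}}

```text
clock: 8.98
ee_pos: [571.8, -50.5, 59.1]
eef_rot: [1.984, -2.436, 0.001]
contact_force: [-2.5, -0.5, 6.8]
grip_width: 36.7
grasp_force: 52.1
```

Call:
{"op": "drive_tool", "data": {
  "motion": [
    [[0,0,0],[0,0,0],0.5],
    [[0,0,0],[0,0,0],0.45],
    [[0,0,0],[0,0,0],0.4],
    [[0,0,0],[0,0,0],0.35],
    [[0,0,0],[0,0,0],0.3],
    [[0,0,0],[0,0,0],0.3],
    [[0,0,0],[0,0,0],0.3],
    [[0,0,0],[0,0,0],0.3]
  ]
}}

```text
clock: 9.65
ee_pos: [571.7, -50.3, 57.7]
eef_rot: [1.984, -2.436, -0.0]
contact_force: [-0.5, -0.3, -0.3]
grip_width: 60.2
grasp_force: 0.0
```

```bash
python3 plan.py 0.3 571.8,-50.4,100,168.3,15 571.8,-50.4,200,168.3 ; echo; python3 plan.py 0 460,200,200,120 566,332,180,81
```

```text
at [571.7 -50.3  57.7] yaw 168.32 tilt [-1.e-04 -0.e+00 -1.e+00] t 9.65 j [-0.2   0.3  -0.32  0.95 -0.   -1.57] F [-0.5 -0.3 -0.3] w 60.2 g 0.0
[[[0.0,-0.0001,-0.0235],[0,0,0.0003],0.3],[[0.0,-0.0001,-0.0235],[0,0,0.0003],0.3],[[0.0,-0.0001,-0.0235],[0,0,0.0003],0.3],[[0.0,0.0,-0.0556],[0,0,0.0],0.3],[[0.0,0.0,-0.0556],[0,0,0.0],0.3],[[0.0,0.0,-0.0556],[0,0,0.0],0.3],[[0,0,0],[0,0,0],0.3],[[0,0,0],[0,0,0],0.3]]

at [571.7 -50.3  57.7] yaw 168.32 tilt [-1.e-04 -0.e+00 -1.e+00] t 9.65 j [-0.2   0.3  -0.32  0.95 -0.   -1.57] F [-0.5 -0.3 -0.3] w 60.2 g 0.0
[[[-0.0412,0.0296,-0.0263],[0,0,0.179],0.0],[[-0.0383,0.0334,-0.0263],[0,0,0.179],0.0],[[-0.035,0.0368,-0.0263],[0,0,0.179],0.0],[[-0.0314,0.0399,-0.0263],[0,0,0.179],0.0],[[-0.0275,0.0427,-0.0263],[0,0,0.179],0.0],[[-0.0234,0.0451,-0.0263],[0,0,0.179],0.0],[[-0.0191,0.047,-0.0263],[0,0,0.179],0.0],[[-0.0146,0.0486,-0.0263],[0,0,0.179],0.0]]
[[[-0.01,0.0498,-0.0263],[0,0,0.179],0.0],[[-0.0438,0.017,0.0056],[0,0,0.2167],0.0],[[-0.0416,0.0219,0.0056],[0,0,0.2167],0.0],[[-0.0389,0.0265,0.0056],[0,0,0.2167],0.0],[[-0.0356,0.0307,0.0056],[0,0,0.2167],0.0],[[-0.0319,0.0345,0.0056],[0,0,0.2167],0.0],[[-0.0278,0.0379,0.0056],[0,0,0.2167],0.0],[[0,0,0],[0,0,0],0.0]]
```

Call:
{"op": "drive_tool", "data": {
  "motion": [
    [[0,0,-0.01],[0,0,0],0.3],
    [[0,0,-0.023],[0,0,0],0.3],
    [[0,0,-0.035],[0,0,0],0.3],
    [[0,0,-0.055],[0,0,0],0.3],
    [[0,0,-0.055],[0,0,0],0.3],
    [[0,0,-0.055],[0,0,0],0.2],
    [[0,0,0],[0,0,0],0],
    [[0,0,0],[0,0,0],0]
  ]
}}

```text
clock: 10.32
ee_pos: [574.1, -50.8, 201.2]
eef_rot: [-1.981, 2.433, -0.008]
contact_force: [-0.1, -0.1, 0.4]
grip_width: 85.1
grasp_force: 0.0
```

```bash
python3 plan.py 0 566,332,185,80.8; python3 - <<'E'
from h import *
np.set_printoptions(precision=2,suppress=True)
for c in ('top','side'):
    p=cv2.imread(f'pics/{c}2.png')[:,:,::-1]; X=cloud(c,np.load(c+'2.npy')); hsv=cv2.cvtColor(np.ascontiguousarray(p),cv2.COLOR_RGB2HSV)
    x,y,z=X[...,0],X[...,1],X[...,2]; H,S,V=[hsv[...,i].astype(int) for i in range(3)]
    m=(x>500)&(x<650)&(y>250)&(y<420)&(z>97)&(z<110)&(S>150)&((H<10)|(H>170)); print(c,m.sum(),cv2.minAreaRect(X[m][:,:2].astype(np.float32)))
    m=(x>500)&(x<650)&(y>230)&(y<440)&(z>109)&(z<119)&(H>40)&(H<90)&(S>90); v=X[m][:,:2]
    for s in (-1,1):
        dd=(v-[568,349])@np.array([.987,-.16]); w=v[(dd*s>8)]; print('guard',s,len(w),w.mean(0),np.degrees(np.arctan2(1,np.polyfit(w[:,1],w[:,0],1)[0])))
p,d=shot('side','s5'); np.save('s5.npy',d)
E
python3 fit.py s5 118 90 112
```

```text
at [574.1 -50.8 201.2] yaw 168.33 tilt [ 0.0067 -0.0014 -1.    ] t 10.3167 j [-0.2   0.19 -0.14  1.24 -0.   -1.57] F [-0.1 -0.1  0.4] w 85.1 g 0.0
[[[-0.0478,0.0109,0.0021],[0,0,0.2244],0.0],[[-0.0462,0.0165,0.0021],[0,0,0.2244],0.0],[[-0.044,0.0218,0.0021],[0,0,0.2244],0.0],[[-0.0411,0.0268,0.0021],[0,0,0.2244],0.0],[[-0.0377,0.0314,0.0021],[0,0,0.2244],0.0],[[-0.0338,0.0356,0.0021],[0,0,0.2244],0.0],[[-0.0293,0.0393,0.0021],[0,0,0.2244],0.0],[[-0.0245,0.0425,0.0021],[0,0,0.2244],0.0]]
[[[-0.0194,0.0451,0.0021],[0,0,0.2244],0.0],[[-0.014,0.0471,0.0021],[0,0,0.2244],0.0],[[-0.0083,0.0484,0.0021],[0,0,0.2244],0.0],[[-0.0026,0.049,0.0021],[0,0,0.2244],0.0],[[0.0031,0.049,0.0021],[0,0,0.2244],0.0],[[0,0,0],[0,0,0],0.0],[[0,0,0],[0,0,0],0.0],[[0,0,0],[0,0,0],0.0]]
top 390 ((566.2430419921875, 333.0686340332031), (57.924678802490234, 38.06570816040039), 81.34405517578125)
guard -1 183 [542.21 342.85] 79.84030550532304
guard 1 189 [592.06 332.72] 79.90318052391429
side 117 ((567.368408203125, 329.1989440917969), (60.538002014160156, 33.39402770996094), 79.66128540039062)
guard -1 69 [545.2  347.36] 79.39394473993552
guard 1 51 [596.47 348.61] 79.39396750146989
473 ty pct [-44.15 -43.15 -41.03  -9.74  31.43  35.36] tx pct [-41.67 -18.01  -1.29  16.77  38.92  42.77]
endface 121 -42.12768172814404 slope deg -0.02651338344970275 vs z 4.455789977208849
broad 74 -17.55407040859496 slope deg 0.5382960661504663 vs z 1.2696552692907863
near 104 -38.78987871236214
far 129 34.623593966105545
side -1 100 -62.89747790197896
side 1 101 63.2974359307164
```

Call:
{"op": "drive_tool", "data": {
  "motion": [
    [[-0.048,0.011,0.002],[0,0,0.2245],0],
    [[-0.046,0.0165,0.002],[0,0,0.2245],0],
    [[-0.044,0.022,0.002],[0,0,0.2245],0],
    [[-0.041,0.027,0.002],[0,0,0.2245],0],
    [[-0.0375,0.0315,0.002],[0,0,0.2245],0],
    [[-0.034,0.0355,0.002],[0,0,0.2245],0],
    [[-0.0295,0.0395,0.002],[0,0,0.2245],0],
    [[-0.0245,0.0425,0.002],[0,0,0.2245],0]
  ]
}}

```text
clock: 11.03
ee_pos: [564.7, 186.4, 185.7]
eef_rot: [0.655, -3.068, 0.0]
contact_force: [-0.2, 0.0, 0.2]
grip_width: 85.4
grasp_force: 0.0
```

Call:
{"op": "drive_tool", "data": {
  "motion": [
    [[-0.0195,0.045,0.002],[0,0,0.2245],0],
    [[-0.014,0.047,0.002],[0,0,0.2245],0],
    [[-0.008,0.0485,0.002],[0,0,0.2245],0],
    [[-0.0025,0.049,0.002],[0,0,0.2245],0],
    [[0.003,0.049,0.002],[0,0,0.2245],0],
    [[0,0,0],[0,0,0],0],
    [[0,0,0],[0,0,0],0],
    [[0,0,0],[0,0,0],0]
  ]
}}

```text
clock: 11.7
ee_pos: [562.2, 331.8, 180.2]
eef_rot: [-0.25, -3.129, 0.003]
contact_force: [0.1, -0.5, 0.9]
grip_width: 85.3
grasp_force: 0.0
```

```bash
python3 plan.py 0 566.5,331.8,130,80.2,30 566.5,331.8,58,80.2,20
```

```text
at [562.2 331.8 180.2] yaw 80.85 tilt [-0.003  -0.0019 -1.    ] t 11.7 j [ 0.43  0.34  0.01  1.25 -0.    0.59] F [ 0.1 -0.5  0.9] w 85.3 g 0.0
[[[-0.0035,0.0006,0.0419],[0,0,0.0108],0.0],[[-0.0035,0.0006,0.0419],[0,0,0.0108],0.0],[[0.0,0.0,0.03],[0,0,0.0],0.0],[[0.0,0.0,0.03],[0,0,0.0],0.0],[[0.0,0.0,0.03],[0,0,0.0],0.0],[[0.0,0.0,0.03],[0,0,0.0],0.0],[[0,0,0],[0,0,0],0.0],[[0,0,0],[0,0,0],0.0]]
```

Call:
{"op": "drive_tool", "data": {
  "motion": [
    [[-0.002,0,0.03],[0,0,0.01],0],
    [[-0.002,0,0.03],[0,0,0.01],0],
    [[0,0,0.02],[0,0,0],0],
    [[0,0,0.005],[0,0,0],0],
    [[0,0,0],[0,0,0],0],
    [[0,0,0],[0,0,0],0],
    [[0,0,0],[0,0,0],0],
    [[0,0,0],[0,0,0],0]
  ]
}}

```text
clock: 12.37
ee_pos: [566.6, 332.4, 132.4]
eef_rot: [0.269, 3.128, 0.002]
contact_force: [0.2, -0.7, 0.7]
grip_width: 85.6
grasp_force: 0.0
```

```bash
python3 plan.py 0 566.5,331.8,58,80.2,12; python3 - <<'E'
from h import *
p,d=shot('side','s6');  q,_=shot('top','t6')
a=p[110:240,130:260,::-1]; b=q[160:290,90:220,::-1]
cv2.imwrite('pics/c6.png',cv2.resize(np.hstack([a,b]),None,fx=3,fy=3,interpolation=cv2.INTER_CUBIC))
E
```

```text
at [566.6 332.4 132.4] yaw 80.17 tilt [ 0.0021  0.001  -1.    ] t 12.3667 j [ 0.43  0.37 -0.04  1.15  0.    0.6 ] F [ 0.2 -0.7  0.7] w 85.6 g 0.0
[[[0.0,-0.0002,0.0177],[0,0,-0.0002],0.0],[[0.0,-0.0002,0.0177],[0,0,-0.0002],0.0],[[0.0,-0.0002,0.0177],[0,0,-0.0002],0.0],[[0.0,-0.0002,0.0177],[0,0,-0.0002],0.0],[[0.0,-0.0002,0.0177],[0,0,-0.0002],0.0],[[0.0,-0.0002,0.0177],[0,0,-0.0002],0.0],[[0.0,-0.0002,0.0177],[0,0,-0.0002],0.0],[[0,0,0],[0,0,0],0.0]]
```

View pics/c6.png

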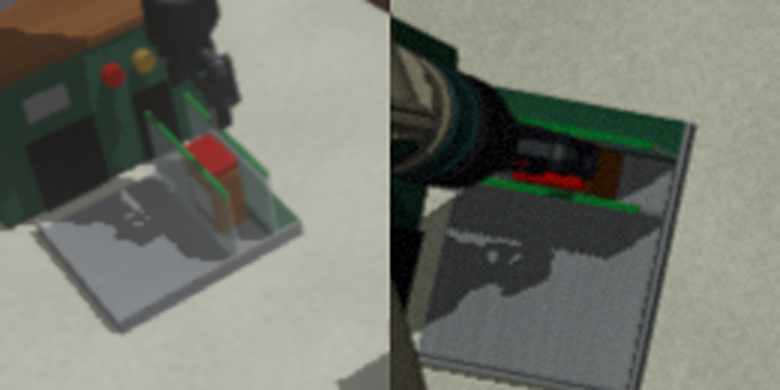

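The fingers hang between the two guards, over the red cap, and are lined up along the lane. I'll descend into it.

Call:
{"op": "drive_tool", "data": {
  "motion": [
    [[0,0,0.015],[0,0,0],0],
    [[0,0,0.02],[0,0,0],0],
    [[0,0,0.02],[0,0,0],0],
    [[0,0,0.02],[0,0,0],0],
    [[0,0,0.02],[0,0,0],0],
    [[0,0,0.02],[0,0,0],0],
    [[0,0,0.008],[0,0,0],0],
    [[0,0,0],[0,0,0],0]
  ]
}}

```text
clock: 13.13
ee_pos: [564.0, 331.4, 54.6]
eef_rot: [-0.269, -3.126, 0.003]
contact_force: [-0.3, 0.4, 0.7]
grip_width: 85.5
grasp_force: 0.0
```

Call:
{"op": "drive_tool", "data": {
  "motion": [
    [[0,0,0],[0,0,0],0],
    [[0,0,0],[0,0,0],0.2],
    [[0,0,0],[0,0,0],0.4],
    [[0,0,0],[0,0,0],1],
    [[0,0,0],[0,0,0],1],
    [[0,0,0],[0,0,0],1],
    [[0,0,0],[0,0,0],1],
    [[0,0,0],[0,0,0],1]
  ]
}}

```text
clock: 13.8
ee_pos: [567.1, 333.1, 58.7]
eef_rot: [0.269, 3.127, 0.003]
contact_force: [0.9, 1.5, 6.0]
grip_width: 56.5
grasp_force: 54.5
```

Call:
{"op": "drive_tool", "data": {
  "motion": [
    [[0,0,-0.008],[0,0,0],1],
    [[0,0,-0.015],[0,0,0],1],
    [[0,0,-0.03],[0,0,0],1],
    [[0,0,-0.04],[0,0,0],1],
    [[0,0,-0.05],[0,0,0],1],
    [[0,0,-0.05],[0,0,0],1],
    [[0,0,-0.03],[0,0,0],1],
    [[0,0,0],[0,0,0],1]
  ]
}}

```text
clock: 14.47
ee_pos: [568.3, 333.0, 196.3]
eef_rot: [0.269, 3.123, 0.005]
contact_force: [0.7, 0.1, -1.9]
grip_width: 56.7
grasp_force: 54.2
```

```bash
python3 plan.py 1 540,140,195,78.3 540,140,65,78.3,25
```

```text
at [568.3 333.  196.3] yaw 80.16 tilt [ 0.0073  0.0029 -1.    ] t 14.4667 j [ 0.43  0.33  0.04  1.27 -0.    0.6 ] F [ 0.7  0.1 -1.9] w 56.7 g 54.2
[[[-0.0014,-0.0542,0.0004],[0,0,0.0103],1.0],[[-0.0017,-0.0542,0.0004],[0,0,0.0103],1.0],[[-0.002,-0.0542,0.0004],[0,0,0.0103],1.0],[[-0.0023,-0.0541,0.0004],[0,0,0.0103],1.0],[[-0.0026,-0.0541,0.0004],[0,0,0.0103],1.0],[[-0.0029,-0.0541,0.0004],[0,0,0.0103],1.0],[[0.0,0.0,0.0361],[0,0,0.0],1.0],[[0.0,0.0,0.0361],[0,0,0.0],1.0]]
[[[0.0,0.0,0.0361],[0,0,0.0],1.0],[[0.0,0.0,0.0361],[0,0,0.0],1.0],[[0.0,0.0,0.0361],[0,0,0.0],1.0],[[0.0,0.0,0.0361],[0,0,0.0],1.0],[[0,0,0],[0,0,0],1.0],[[0,0,0],[0,0,0],1.0],[[0,0,0],[0,0,0],1.0],[[0,0,0],[0,0,0],1.0]]
```

Call:
{"op": "drive_tool", "data": {
  "motion": [
    [[-0.001,-0.025,0],[0,0,0.01],1],
    [[-0.002,-0.045,0],[0,0,0.01],1],
    [[-0.002,-0.054,0],[0,0,0.01],1],
    [[-0.002,-0.054,0],[0,0,0.01],1],
    [[-0.002,-0.054,0],[0,0,0.01],1],
    [[-0.002,-0.05,0],[0,0,0.01],1],
    [[-0.002,-0.03,0],[0,0,0],1],
    [[0,-0.012,0],[0,0,0],1]
  ]
}}

```text
clock: 15.13
ee_pos: [533.7, 136.1, 188.0]
eef_rot: [-0.323, -3.119, 0.005]
contact_force: [-0.5, 0.7, -3.5]
grip_width: 56.7
grasp_force: 54.4
```

Call:
{"op": "drive_tool", "data": {
  "motion": [
    [[0,0,0.02],[0,0,0],1],
    [[0,0,0.035],[0,0,0],1],
    [[0,0,0.05],[0,0,0],1],
    [[0,0,0.05],[0,0,0],1],
    [[0,0,0.04],[0,0,0],1],
    [[0,0,0.02],[0,0,0],1],
    [[0,0,0.005],[0,0,0],1],
    [[0,0,0],[0,0,0],1]
  ]
}}

```text
clock: 15.8
ee_pos: [535.9, 140.2, 57.6]
eef_rot: [-0.317, -3.123, 0.001]
contact_force: [0.1, -0.0, -2.4]
grip_width: 56.0
grasp_force: 54.4
```

Call:
{"op": "drive_tool", "data": {
  "motion": [
    [[0,0,0],[0,0,0],1],
    [[0,0,0],[0,0,0],1],
    [[0,0,0],[0,0,0],1],
    [[0,0,0],[0,0,0],1],
    [[0,0,0],[0,0,0],1],
    [[0,0,0],[0,0,0],1],
    [[0,0,0],[0,0,0],1],
    [[0,0,0],[0,0,0],1]
  ]
}}

```text
clock: 16.47
ee_pos: [537.1, 139.7, 59.1]
eef_rot: [0.318, 3.125, 0.0]
contact_force: [-0.4, 0.0, -3.4]
grip_width: 56.7
grasp_force: 54.4
```

Call:
{"op": "drive_tool", "data": {
  "motion": [
    [[0,0,0.003],[0,0,0],1],
    [[0,0,0.002],[0,0,0],1],
    [[0,0,0.0015],[0,0,0],1],
    [[0,0,0.001],[0,0,0],1],
    [[0,0,0.001],[0,0,0],1],
    [[0,0,0],[0,0,0],1],
    [[0,0,0],[0,0,0],1],
    [[0,0,0],[0,0,0],1]
  ]
}}

```text
clock: 17.13
ee_pos: [537.3, 139.7, 54.8]
eef_rot: [0.318, 3.125, -0.0]
contact_force: [-2.6, -0.5, 5.8]
grip_width: 56.4
grasp_force: 55.3
```

Contact made. I'll release, raise, and plan the quarter turn.

Call:
{"op": "drive_tool", "data": {
  "motion": [
    [[0,0,0],[0,0,0],0.3],
    [[0,0,0],[0,0,0],0.2],
    [[0,0,0],[0,0,0],0.1],
    [[0,0,0],[0,0,0],0],
    [[0,0,0],[0,0,0],0],
    [[0,0,-0.02],[0,0,0],0],
    [[0,0,-0.04],[0,0,0],0],
    [[0,0,-0.05],[0,0,0],0]
  ]
}}

```text
clock: 17.8
ee_pos: [534.8, 139.4, 119.1]
eef_rot: [-0.318, -3.121, 0.002]
contact_force: [1.2, 0.4, 1.3]
grip_width: 85.8
grasp_force: 0.0
```

```bash
python3 plan.py 0 537.3,139.7,135,168.3; python3 - <<'E'
from h import *
p,d=shot('side','s7'); np.save('s7.npy',d); X=cloud('side',d); hsv=cv2.cvtColor(np.ascontiguousarray(p),cv2.COLOR_RGB2HSV);H,S=hsv[...,0],hsv[...,1]
x,y,z=X[...,0],X[...,1],X[...,2]
m=(x>480)&(x<600)&(y>70)&(y<210)&(z>96)&(z<110)&(S>150)&((H<10)|(H>170)); print(m.sum(),cv2.minAreaRect(X[m][:,:2].astype(np.float32)) if m.any() else '')
E
```

```text
at [534.8 139.4 119.1] yaw 78.37 tilt [-5.e-03 -7.e-04 -1.e+00] t 17.8 j [ 0.14  0.21 -0.29  1.07  0.    0.34] F [1.2 0.4 1.3] w 85.8 g 0.0
[[[-0.0003,0.0001,-0.0019],[0,0,-0.2141],0.0],[[-0.0003,0.0001,-0.0019],[0,0,-0.2141],0.0],[[-0.0003,0.0,-0.0019],[0,0,-0.2141],0.0],[[-0.0003,0.0,-0.0019],[0,0,-0.2141],0.0],[[-0.0003,0.0,-0.0019],[0,0,-0.2141],0.0],[[-0.0003,-0.0001,-0.0019],[0,0,-0.2141],0.0],[[-0.0003,-0.0001,-0.0019],[0,0,-0.2141],0.0],[[-0.0003,-0.0001,-0.0019],[0,0,-0.2141],0.0]]
[[[-0.0002,-0.0002,-0.0019],[0,0,-0.2141],0.0],[[-0.0002,-0.0002,-0.0019],[0,0,-0.2141],0.0],[[-0.0002,-0.0002,-0.0019],[0,0,-0.2141],0.0],[[-0.0002,-0.0002,-0.0019],[0,0,-0.2141],0.0],[[-0.0002,-0.0003,-0.0019],[0,0,-0.2141],0.0],[[-0.0001,-0.0003,-0.0019],[0,0,-0.2141],0.0],[[0,0,0],[0,0,0],0.0],[[0,0,0],[0,0,0],0.0]]
110 ((537.50341796875, 134.61410522460938), (53.419837951660156, 30.957189559936523), 78.0183334350586)
```

Call:
{"op": "drive_tool", "data": {
  "motion": [
    [[0,0,-0.015],[0,0,-0.1],0],
    [[0,0,-0.01],[0,0,-0.214],0],
    [[0,0,0],[0,0,-0.214],0],
    [[0,0,0],[0,0,-0.214],0],
    [[0,0,0],[0,0,-0.214],0],
    [[0,0,0],[0,0,-0.214],0],
    [[0,0,0],[0,0,-0.214],0],
    [[0,0,0],[0,0,-0.214],0]
  ]
}}

```text
clock: 18.52
ee_pos: [537.4, 139.8, 135.9]
eef_rot: [-0.987, 2.981, -0.0]
contact_force: [1.3, 0.5, 0.1]
grip_width: 85.5
grasp_force: 0.0
```

Call:
{"op": "drive_tool", "data": {
  "motion": [
    [[0,0,0],[0,0,-0.214],0],
    [[0,0,0],[0,0,-0.214],0],
    [[0,0,0],[0,0,-0.214],0],
    [[0,0,0],[0,0,-0.214],0],
    [[0,0,0],[0,0,-0.214],0],
    [[0,0,0],[0,0,-0.214],0],
    [[0,0,0],[0,0,-0.115],0],
    [[0,0,0],[0,0,0],0]
  ]
}}

```text
clock: 19.18
ee_pos: [537.4, 139.8, 135.8]
eef_rot: [-1.983, 2.435, -0.001]
contact_force: [-0.0, 0.0, -0.4]
grip_width: 85.3
grasp_force: 0.0
```

```bash
python3 plan.py 0 537.3,139.7,54,168.3,14
```

```text
at [537.4 139.8 135.8] yaw 168.33 tilt [ 1.1e-03  2.0e-04 -1.0e+00] t 19.1833 j [ 0.14  0.2  -0.27  1.1   0.   -1.23] F [-0.   0.  -0.4] w 85.3 g 0.0
[[[0.0,0.0,0.0227],[0,0,0.0002],0.0],[[0.0,0.0,0.0227],[0,0,0.0002],0.0],[[0.0,0.0,0.0227],[0,0,0.0002],0.0],[[0.0,0.0,0.0227],[0,0,0.0002],0.0],[[0.0,0.0,0.0227],[0,0,0.0002],0.0],[[0.0,0.0,0.0227],[0,0,0.0002],0.0],[[0,0,0],[0,0,0],0.0],[[0,0,0],[0,0,0],0.0]]
```

Call:
{"op": "drive_tool", "data": {
  "motion": [
    [[0,0,0.015],[0,0,0],0],
    [[0,0,0.03],[0,0,0],0],
    [[0,0,0.03],[0,0,0],0],
    [[0,0,0.03],[0,0,0],0],
    [[0,0,0.02],[0,0,0],0],
    [[0,0,0.011],[0,0,0],0],
    [[0,0,0.002],[0,0,0],0],
    [[0,0,0],[0,0,0],0]
  ]
}}

```text
clock: 19.85
ee_pos: [537.0, 139.7, 51.9]
eef_rot: [1.982, -2.437, -0.0]
contact_force: [-0.7, 0.0, 0.5]
grip_width: 85.6
grasp_force: 0.0
```

Call:
{"op": "drive_tool", "data": {
  "motion": [
    [[0,0,0],[0,0,0],0.2],
    [[0,0,0],[0,0,0],0.4],
    [[0,0,0],[0,0,0],1],
    [[0,0,0],[0,0,0],1],
    [[0,0,0],[0,0,0],1],
    [[0,0,0],[0,0,0],1],
    [[0,0,0],[0,0,0],1],
    [[0,0,0],[0,0,0],1]
  ]
}}

```text
clock: 20.52
ee_pos: [538.7, 139.8, 53.3]
eef_rot: [-1.981, 2.435, -0.003]
contact_force: [2.9, -0.4, 6.0]
grip_width: 36.7
grasp_force: 54.3
```

Call:
{"op": "drive_tool", "data": {
  "motion": [
    [[0,0,-0.008],[0,0,0],1],
    [[0,0,-0.015],[0,0,0],1],
    [[0,0,-0.03],[0,0,0],1],
    [[0,0,-0.04],[0,0,0],1],
    [[0,0,-0.05],[0,0,0],1],
    [[0,0,-0.05],[0,0,0],1],
    [[0,0,-0.03],[0,0,0],1],
    [[0,0,-0.01],[0,0,0],1]
  ]
}}

```text
clock: 21.18
ee_pos: [538.2, 140.1, 195.3]
eef_rot: [-1.981, 2.434, -0.003]
contact_force: [0.5, 0.2, -1.8]
grip_width: 36.5
grasp_force: 53.3
```

```bash
python3 plan.py 1 556.8,-122.5,180,168.3; python3 - <<'E'
from h import *
np.set_printoptions(precision=2,suppress=True)
a=np.radians(78.3); ey=np.array([np.cos(a),np.sin(a)]); ex=np.array([ey[1],-ey[0]]); print('bay end placed TCP tote', (np.array([571.7,-50.3])-[548.5,-163.4])@np.c_[ex,ey])
for c in ('top','side'):
    p,d=shot(c,c+'8'); np.save(c+'8.npy',d); X=cloud(c,d); D=X[...,:2]-[548.5,-163.4]; tx=D@ex; ty=D@ey; z=X[...,2]
    hsv=cv2.cvtColor(np.ascontiguousarray(p),cv2.COLOR_RGB2HSV);H,S=hsv[...,0],hsv[...,1]
    m=(abs(ty-118)<38)&(abs(tx)<45)&(z>97)&(z<112)&(S>90)&(H<32)&(H>12)
    r=cv2.minAreaRect(np.c_[tx[m],ty[m]].astype(np.float32)); print(c,'brass in bay',m.sum(),r,np.median(z[m]))
    hi=(z>106)&(z<122)&(abs(tx)<50)
    for y in (4,80,156): w=hi&(abs(ty-y)<7.5); print(y,w.sum(),np.percentile(ty[w],[3,50,97]) if w.any() else '')
    for s in (-1,1): w=(z>112)&(z<122)&(ty>10)&(ty<150)&(abs(tx-64*s)<12); print('side',s,np.median(tx[w]) if w.any() else '')
E
```

```text
at [538.2 140.1 195.3] yaw 168.29 tilt [ 4.1e-03  8.0e-04 -1.0e+00] t 21.1833 j [ 0.14  0.16 -0.19  1.22  0.   -1.23] F [ 0.5  0.2 -1.8] w 36.5 g 53.3
[[[0.0603,-0.017,0.0036],[0,0,-0.0001],1.0],[[0.0603,-0.017,0.0036],[0,0,-0.0001],1.0],[[0.0603,-0.017,0.0036],[0,0,-0.0001],1.0],[[0.0603,-0.017,0.0036],[0,0,-0.0001],1.0],[[0.0603,-0.017,0.0036],[0,0,-0.0001],1.0],[[0.0603,-0.017,0.0036],[0,0,-0.0001],1.0],[[0.0603,-0.017,0.0036],[0,0,-0.0001],1.0],[[0,0,0],[0,0,0],1.0]]
bay end placed TCP tote [ -0.22 115.45]
top brass in bay 455 ((0.6704368591308594, 116.40231323242188), (72.927978515625, 88.61080932617188), 89.8521728515625) 105.8556471823847
4 253 [-2.84  2.61  9.02]
80 143 [77.03 80.89 84.73]
156 148 [152.92 156.75 160.51]
side -1 -65.2677630889599
side 1 62.355671832734814
side brass in bay 283 ((0.7272186279296875, 117.21826171875), (85.9859390258789, 74.48336791992188), 0.6071167588233948) 105.993311271486
4 59 [-0.98  4.44  7.58]
80 100 [73.85 78.28 85.99]
156 123 [149.39 152.7  159.86]
side -1 -63.26720478887308
side 1 63.87707132552844
```

```bash
python3 - <<'E'
import cv2
q=cv2.imread('pics/top8.png')[165:285,265:435]; cv2.imwrite('pics/c8.png',cv2.resize(q,None,fx=4.5,fy=4.5,interpolation=cv2.INTER_CUBIC))
E
```

```text
(no output)
```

View pics/c8.png

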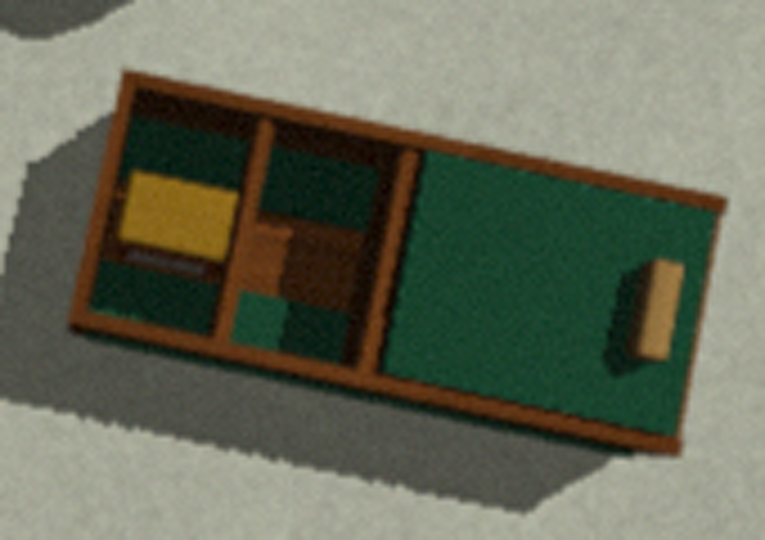

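The crop shows jar_open's brass cap level inside the end bay at about (180,215), with the inner bay free at (305,250). I'll carry jar_lane to the inner bay.

Call:
{"op": "drive_tool", "data": {
  "motion": [
    [[0.025,-0.007,0],[0,0,0],1],
    [[0.045,-0.013,0],[0,0,0],1],
    [[0.06,-0.017,0],[0,0,0],1],
    [[0.06,-0.017,0],[0,0,0],1],
    [[0.06,-0.017,0],[0,0,0],1],
    [[0.06,-0.017,0],[0,0,0],1],
    [[0.06,-0.017,0],[0,0,0],1],
    [[0.04,-0.01,0],[0,0,0],1]
  ]
}}

```text
clock: 21.95
ee_pos: [552.6, -117.8, 188.9]
eef_rot: [1.978, -2.436, -0.005]
contact_force: [0.2, -0.4, -2.4]
grip_width: 36.5
grasp_force: 53.2
```

Call:
{"op": "drive_tool", "data": {
  "motion": [
    [[0.01,-0.003,0.01],[0,0,0],1],
    [[0,0,0.01],[0,0,0],1],
    [[0,0,0.005],[0,0,0],1],
    [[0,0,0],[0,0,0],1],
    [[0,0,0],[0,0,0],1],
    [[0,0,0],[0,0,0],1],
    [[0,0,0],[0,0,0],1],
    [[0,0,0],[0,0,0],1]
  ]
}}

```text
clock: 22.62
ee_pos: [555.5, -120.7, 177.4]
eef_rot: [-1.984, 2.435, -0.001]
contact_force: [-0.0, -0.7, -2.9]
grip_width: 36.8
grasp_force: 53.2
```

```bash
python3 plan.py 1 556.2,-121.7,178,168.3; python3 - <<'E'
from h import *
p,d=shot('side','s9'); np.save('s9.npy',d)
E
python3 fit.py s9 42 130 172
```

```text
at [ 555.5 -120.7  177.4] yaw 168.34 tilt [ 8.e-04 -2.e-04 -1.e+00] t 22.6167 j [-0.33  0.19 -0.19  1.19  0.   -1.7 ] F [-0.  -0.7 -2.9] w 36.8 g 53.2
[[[0.0013,-0.0015,-0.001],[0,0,0.0015],1.0],[[0,0,0],[0,0,0],1.0],[[0,0,0],[0,0,0],1.0],[[0,0,0],[0,0,0],1.0],[[0,0,0],[0,0,0],1.0],[[0,0,0],[0,0,0],1.0],[[0,0,0],[0,0,0],1.0],[[0,0,0],[0,0,0],1.0]]
211 ty pct [-32.07 -31.41 -29.87 -23.22   7.88  26.34] tx pct [-22.65 -20.76 -19.09  -0.03  14.24  16.51]
endface 100 -29.648091149803367 slope deg -0.649423666444977 vs z -0.6594402199626999
broad 126 -20.169761281952972 slope deg -0.724848967799451 vs z -1.922282221079446
near 89 -39.26399383405231
far 39 35.89674736012486
side -1 131 -63.03176399321226
side 1 88 64.30215761373957
```

Call:
{"op": "drive_tool", "data": {
  "motion": [
    [[0.002,-0.0015,0],[0,0,0],1],
    [[0,0,0.01],[0,0,0],1],
    [[0,0,0.025],[0,0,0],1],
    [[0,0,0.035],[0,0,0],1],
    [[0,0,0.035],[0,0,0],1],
    [[0,0,0.035],[0,0,0],1],
    [[0,0,0.02],[0,0,0],1],
    [[0,0,0.005],[0,0,0],1]
  ]
}}

```text
clock: 23.33
ee_pos: [553.3, -122.0, 74.9]
eef_rot: [1.981, -2.435, -0.007]
contact_force: [-1.3, -0.1, -2.6]
grip_width: 36.6
grasp_force: 53.2
```

Call:
{"op": "drive_tool", "data": {
  "motion": [
    [[0,0,0.001],[0,0,0],1],
    [[0,0,0],[0,0,0],1],
    [[0,0,0],[0,0,0],1],
    [[0,0,0],[0,0,0],1],
    [[0,0,0],[0,0,0],1],
    [[0,0,0],[0,0,0],1],
    [[0,0,0],[0,0,0],1],
    [[0,0,0],[0,0,0],1]
  ]
}}

```text
clock: 24.0
ee_pos: [555.9, -122.8, 77.6]
eef_rot: [-1.983, 2.437, -0.001]
contact_force: [-0.2, 0.0, -3.0]
grip_width: 36.8
grasp_force: 53.2
```

Bottom is at about 25 mm and free. I'll lower it into the groove.

Call:
{"op": "drive_tool", "data": {
  "motion": [
    [[0,0,0.006],[0,0,0],1],
    [[0,0,0.006],[0,0,0],1],
    [[0,0,0.005],[0,0,0],1],
    [[0,0,0.003],[0,0,0],1],
    [[0,0,0.002],[0,0,0],1],
    [[0,0,0],[0,0,0],1],
    [[0,0,0],[0,0,0],1],
    [[0,0,0],[0,0,0],1]
  ]
}}

```text
clock: 24.67
ee_pos: [555.9, -122.8, 64.2]
eef_rot: [-1.983, 2.437, -0.0]
contact_force: [-0.3, -0.4, -2.8]
grip_width: 36.2
grasp_force: 53.3
```

Call:
{"op": "drive_tool", "data": {
  "motion": [
    [[0,0,0.004],[0,0,0],1],
    [[0,0,0.002],[0,0,0],1],
    [[0,0,0.001],[0,0,0],1],
    [[0,0,0],[0,0,0],1],
    [[0,0,0],[0,0,0],1],
    [[0,0,0],[0,0,0],1],
    [[0,0,0],[0,0,0],1],
    [[0,0,0],[0,0,0],1]
  ]
}}

```text
clock: 25.33
ee_pos: [555.9, -122.8, 60.0]
eef_rot: [-1.983, 2.437, -0.0]
contact_force: [0.0, -0.9, -2.4]
grip_width: 36.7
grasp_force: 53.3
```

Call:
{"op": "drive_tool", "data": {
  "motion": [
    [[0,0,0.001],[0,0,0],1],
    [[0,0,0.001],[0,0,0],1],
    [[0,0,0.001],[0,0,0],1],
    [[0,0,0.001],[0,0,0],1],
    [[0,0,0],[0,0,0],1],
    [[0,0,0],[0,0,0],1],
    [[0,0,0],[0,0,0],1],
    [[0,0,0],[0,0,0],1]
  ]
}}

```text
clock: 26.0
ee_pos: [556.2, -122.9, 59.2]
eef_rot: [-1.983, 2.436, -0.001]
contact_force: [-2.7, 0.9, 8.4]
grip_width: 36.9
grasp_force: 54.3
```

Floor contact. I'll release and raise.

Call:
{"op": "drive_tool", "data": {
  "motion": [
    [[0,0,0],[0,0,0],0.5],
    [[0,0,0],[0,0,0],0.45],
    [[0,0,0],[0,0,0],0.4],
    [[0,0,0],[0,0,0],0.35],
    [[0,0,0],[0,0,0],0.3],
    [[0,0,0],[0,0,0],0.3],
    [[0,0,0],[0,0,0],0.3],
    [[0,0,0],[0,0,0],0.3]
  ]
}}

```text
clock: 26.67
ee_pos: [555.8, -122.7, 57.4]
eef_rot: [1.983, -2.437, -0.0]
contact_force: [0.5, -0.2, 0.5]
grip_width: 60.0
grasp_force: 0.0
```

Call:
{"op": "drive_tool", "data": {
  "motion": [
    [[0,0,-0.01],[0,0,0],0.3],
    [[0,0,-0.023],[0,0,0],0.3],
    [[0,0,-0.035],[0,0,0],0.3],
    [[0,0,-0.055],[0,0,0],0.3],
    [[0,0,-0.055],[0,0,0],0.3],
    [[0,0,-0.055],[0,0,0],0.2],
    [[0,0,-0.01],[0,0,0],0],
    [[0,0,0],[0,0,0],0]
  ]
}}

```text
clock: 27.33
ee_pos: [558.5, -123.7, 207.6]
eef_rot: [-1.98, 2.433, -0.011]
contact_force: [-0.2, -0.1, -1.5]
grip_width: 85.4
grasp_force: 0.0
```

```bash
python3 plan.py 0 521,-289,200,168.3; python3 - <<'E'
from h import *
p,d=shot('side','s10'); np.save('s10.npy',d)
cv2.imwrite('pics/c10.png',cv2.resize(p[170:320,240:390,::-1],None,fx=4,fy=4,interpolation=cv2.INTER_CUBIC))
E
```

```text
at [ 558.5 -123.7  207.6] yaw 168.28 tilt [ 0.0075 -0.0026 -1.    ] t 27.3333 j [-0.33  0.17 -0.14  1.25 -0.   -1.7 ] F [-0.2 -0.1 -1.5] w 85.4 g 0.0
[[[0.0565,0.001,0.0025],[0,0,-0.0001],0.0],[[0.0565,0.001,0.0025],[0,0,-0.0001],0.0],[[0.0565,0.001,0.0025],[0,0,-0.0001],0.0],[[0.0565,0.001,0.0025],[0,0,-0.0001],0.0],[[0.0565,0.001,0.0025],[0,0,-0.0001],0.0],[[0,0,0],[0,0,0],0.0],[[0,0,0],[0,0,0],0.0],[[0,0,0],[0,0,0],0.0]]
```

View pics/c10.png

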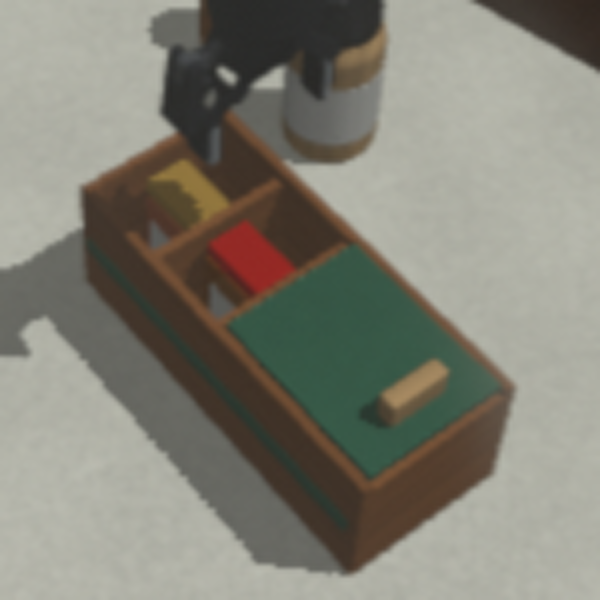

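The crop shows both caps seated level below the rim (brass at (190,195), red at (255,262)), with the cover still open. Next is the cover's grip block.

Call:
{"op": "drive_tool", "data": {
  "motion": [
    [[0.03,0,0],[0,0,0],0],
    [[0.05,0.001,0],[0,0,0],0],
    [[0.057,0.001,0],[0,0,0],0],
    [[0.057,0.001,0],[0,0,0],0],
    [[0.052,0.001,0],[0,0,0],0],
    [[0.025,0.001,0],[0,0,0],0],
    [[0.01,0,0],[0,0,0],0],
    [[0,0,0],[0,0,0],0]
  ]
}}

```text
clock: 28.05
ee_pos: [517.5, -287.5, 201.6]
eef_rot: [1.98, -2.438, -0.005]
contact_force: [0.4, 0.3, -0.5]
grip_width: 85.2
grasp_force: 0.0
```

Call:
{"op": "drive_tool", "data": {
  "motion": [
    [[0,0,0.02],[0,0,0],0],
    [[0,0,0.03],[0,0,0],0],
    [[0,0,0.02],[0,0,0],0],
    [[0,0,0],[0,0,0],0],
    [[0,0,0],[0,0,0],0],
    [[0,0,0],[0,0,0],0],
    [[0,0,0],[0,0,0],0],
    [[0,0,0],[0,0,0],0]
  ]
}}

```text
clock: 28.72
ee_pos: [519.4, -287.4, 162.4]
eef_rot: [-1.983, 2.436, -0.003]
contact_force: [-0.4, -0.9, -0.2]
grip_width: 85.5
grasp_force: 0.0
```

```bash
python3 plan.py 0 520.8,-288.5,126,168.3,15; python3 - <<'E'
from h import *
p,d=shot('side','s11'); np.save('s11.npy',d)
cv2.imwrite('pics/c11.png',cv2.resize(p[170:320,260:410,::-1],None,fx=4,fy=4,interpolation=cv2.INTER_CUBIC))
E
```

```text
at [ 519.4 -287.4  162.4] yaw 168.3 tilt [ 0.0016 -0.0011 -1.    ] t 28.7167 j [-0.61  0.24 -0.15  1.17  0.   -1.98] F [-0.4 -0.9 -0.2] w 85.5 g 0.0
[[[0.0004,-0.0009,0.0202],[0,0,0.0],0.0],[[0.0004,-0.0009,0.0202],[0,0,0.0],0.0],[[0.0004,-0.0009,0.0202],[0,0,0.0],0.0],[[0,0,0],[0,0,0],0.0],[[0,0,0],[0,0,0],0.0],[[0,0,0],[0,0,0],0.0],[[0,0,0],[0,0,0],0.0],[[0,0,0],[0,0,0],0.0]]
```

View pics/c11.png

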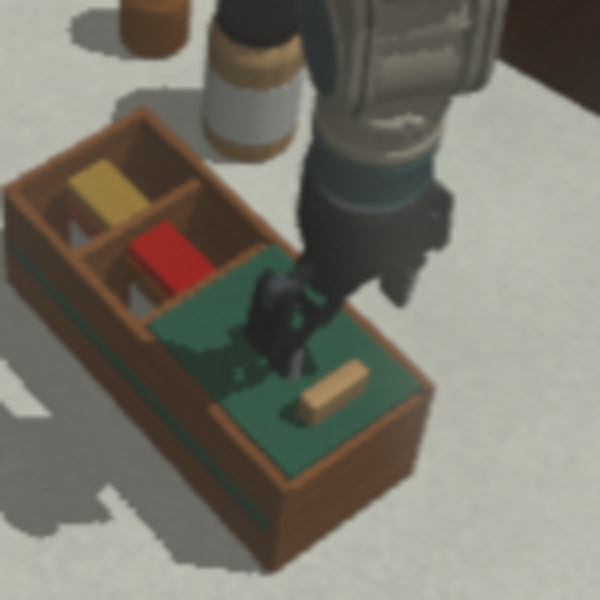

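```bash
python3 - <<'E'
from h import *
np.set_printoptions(precision=1,suppress=True)
s=sense(); g=s['ee_pos']; R=cv2.Rodrigues(s['eef_rot'])[0]; k=get_calibration('side')
pts=[g+np.array([0,0,dz])+R[:,1]*w for dz in (0,13) for w in (-50,-43,0,43,50)]+[[520.8,-288.5,146.5]]
uv=cv2.projectPoints(np.array(pts,float),k['rvec'],k['tvec'],k['intrinsics'],None)[0][:,0]
print((uv-[260,170])*4)
X=cloud('side',np.load('s11.npy')); 
z=X[...,2]; m=np.zeros(z.shape,bool); m[255:285,325:360]=1
m&=(z>141)&(z<152)&(np.hypot(X[...,0]-521,X[...,1]+290)<40); print(m.sum(),X[m].mean(0))
q=X[170+80:170+98,260+64:260+80]; print('finger L', q[q[...,2]>155][:,:].min(0) if (q[...,2]>155).any() else '', q[q[...,2]>155].mean(0)); q=X[170+65:170+78,260+94:260+106]; print('finger R',q[q[...,2]>155].min(0),q[q[...,2]>155].mean(0))
E
```

```text
[[385.5 329.1]
 [377.7 334.4]
 [329.1 367.4]
 [279.2 401.4]
 [270.9 407. ]
 [387.9 317.8]
 [380.1 323.1]
 [331.1 356.2]
 [280.8 390.3]
 [272.5 396. ]
 [329.4 380.1]]
104 [ 521.  -291.7  145.8]
finger L [ -77.2 -603.7  207.1] [ 450.2 -291.9  270.9]
finger R [ -77.2 -603.7  205.4] [ 546.1 -308.5  252.1]
```

Call:
{"op": "drive_tool", "data": {
  "motion": [
    [[0.001,-0.0015,0.01],[0,0,0],0],
    [[0,0,0.018],[0,0,0],0],
    [[0,0,0.018],[0,0,0],0],
    [[0,0,0.01],[0,0,0],0],
    [[0,0,0.004],[0,0,0],0],
    [[0,0,0],[0,0,0],0],
    [[0,0,0],[0,0,0],0],
    [[0,0,0],[0,0,0],0]
  ],
  "squeeze": 30
}}

```text
clock: 29.43
ee_pos: [519.7, -288.2, 125.6]
eef_rot: [-1.983, 2.437, -0.001]
contact_force: [0.1, 1.1, 0.4]
grip_width: 85.2
grasp_force: 0.0
```

Call:
{"op": "drive_tool", "data": {
  "motion": [
    [[0,0,0],[0,0,0],0.2],
    [[0,0,0],[0,0,0],0.4],
    [[0,0,0],[0,0,0],0.6],
    [[0,0,0],[0,0,0],0.6],
    [[0,0,0],[0,0,0],0.6],
    [[0,0,0],[0,0,0],0.6],
    [[0,0,0],[0,0,0],0.6],
    [[0,0,0],[0,0,0],0.6]
  ]
}}

```text
clock: 30.1
ee_pos: [519.4, -288.0, 125.3]
eef_rot: [1.983, -2.437, 0.0]
contact_force: [-0.6, -0.2, -0.3]
grip_width: 34.2
grasp_force: 0.0
```

```bash
python3 - <<'E'
from h import *
p,d=shot('side','s12'); np.save('s12.npy',d); q,_=shot('top','t12')
cv2.imwrite('pics/c12.png',cv2.resize(np.hstack([p[190:310,280:400,::-1],q[180:300,360:480,::-1]]),None,fx=3.3,fy=3.3,interpolation=cv2.INTER_CUBIC))
E
```

```text
(no output)
```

View pics/c12.png

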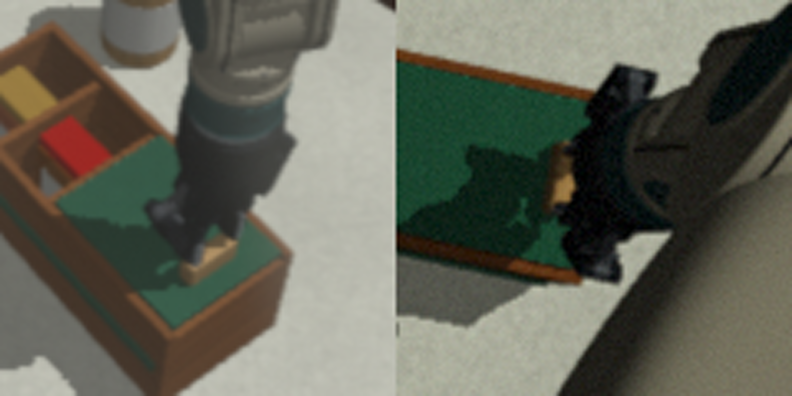

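```bash
python3 - <<'E'
from h import *
np.set_printoptions(precision=1,suppress=True)
s=sense(); g=s['ee_pos']; R=cv2.Rodrigues(s['eef_rot'])[0]
for c,o in (('side',(280,190)),('top',(360,180))):
    k=get_calibration(c)
    for dz in (0,8,16,22):
        uv=cv2.projectPoints(np.array([g+np.array([0,0,dz])+R[:,1]*w for w in (-24,24)]),k['rvec'],k['tvec'],k['intrinsics'],None)[0][:,0]; print(c,dz,((uv-o)*3.3).ravel())
X=cloud('side',np.load('s12.npy')); a=np.radians(78.3); ey=np.array([np.cos(a),np.sin(a)]); ex=np.array([ey[1],-ey[0]])
t=np.c_[ex,ey]; print('tcp tote',(g[:2]-[548.5,-163.4])@t)
# points in finger column region: list tx,ty,z on rows
for (u,v) in [(190,235),(196,245),(197,254),(200,262),(237,215),(237,225),(237,232),(236,242),(215,258),(190,272),(160,215),(180,235)]:
    P=X[int(190+v/3.3),int(280+u/3.3)]; print((u,v),(P[:2]-[548.5,-163.4])@t,P[2])
E
```

```text
side 0 [223.5 247.7 179.2 278.1]
side 8 [224.6 242.3 180.  272.8]
side 16 [225.7 236.8 180.9 267.4]
side 22 [226.5 232.7 181.5 263.3]
top 0 [167.7 146.9 155.3 214.5]
top 8 [171.  146.  158.5 214.1]
top 16 [174.3 145.  161.7 213.7]
top 22 [176.8 144.3 164.2 213.4]
tcp tote [  -3.3 -127.9]
(190, 235) [ -35.3 -136.7] 206.3038516554189
(196, 245) [ -26.2 -137. ] 184.83913872716062
(197, 254) [ -25.8 -137.8] 176.09426055221647
(200, 262) [ -23.5 -140.8] 163.5217944790213
(237, 215) [  13.3 -137.9] 191.18745188378497
(237, 225) [  15.5 -138. ] 175.7572155261046
(237, 232) [  15.2 -139.5] 168.45775836870604
(236, 242) [  20.7 -137.2] 146.57720505013455
(215, 258) [  -1.3 -138.4] 144.41980671045974
(190, 272) [ -23.  -132.2] 137.85653449361283
(160, 215) [ -66.2 -132.6] 255.31747795260736
(180, 235) [ -52.1 -141.8] 227.70163412154628
```

Call:
{"op": "drive_tool", "data": {
  "motion": [
    [[0,0,0],[0,0,0],0.3],
    [[0,0,0],[0,0,0],0],
    [[0,0,0],[0,0,0],0],
    [[0,0,0],[0,0,0],0],
    [[0,0,0],[0,0,0],0],
    [[0,0,0],[0,0,0],0],
    [[0,0,0.005],[0,0,0],0],
    [[0,0,0.005],[0,0,0],0]
  ]
}}

```text
clock: 30.87
ee_pos: [519.5, -288.1, 119.3]
eef_rot: [-1.983, 2.437, -0.001]
contact_force: [0.4, -0.1, 0.2]
grip_width: 85.6
grasp_force: 0.0
```

Call:
{"op": "drive_tool", "data": {
  "motion": [
    [[0,0,0.005],[0,0,0],0],
    [[0,0,0.005],[0,0,0],0],
    [[0,0,0.005],[0,0,0],0],
    [[0,0,0],[0,0,0],0],
    [[0,0,0],[0,0,0],0],
    [[0,0,0],[0,0,0],0],
    [[0,0,0],[0,0,0],0],
    [[0,0,0],[0,0,0],0]
  ]
}}

```text
clock: 31.53
ee_pos: [519.6, -288.1, 110.6]
eef_rot: [-1.983, 2.437, -0.001]
contact_force: [-0.4, 0.0, 0.5]
grip_width: 85.4
grasp_force: 0.0
```

```bash
cat > tip.py <<'E'
import sys; from h import *
np.set_printoptions(precision=1,suppress=True)
s=sense(); g=s['ee_pos']; print(g,s['contact_force'],s['grip_width'])
p,d=shot('side',sys.argv[1]); X=cloud('side',d); a=np.radians(78.3); ey=np.array([np.cos(a),np.sin(a)]); ex=np.array([ey[1],-ey[0]]); t=np.c_[ex,ey]
D=(X[...,:2]-g[:2])@t; z=X[...,2]; dark=p.max(2)<75
m=(abs(D[...,1]+11)<6)&(abs(D[...,0])<62)&(z>g[2]-5)&(z<g[2]+75)&dark
for lo in range(-60,60,8):
    w=m&(D[...,0]>=lo)&(D[...,0]<lo+8)
    if w.sum()>3: print(lo,w.sum(),np.percentile(z[w],[0,5,20,50]))
E
python3 tip.py s13
```

```text
[ 519.6 -288.1  110.6] [-0.4  0.   0.5] 85.4387488756762
-60 15 [116.9 117.4 154.1 170.5]
-52 8 [154.4 158.3 166.  169.9]
36 9 [159.  159.9 162.1 167.1]
44 4 [166.2 166.3 166.7 171. ]
```

The TCP reads 110.6 mm with no contact and the fingertips show at about 155 mm, so the open fingers end about 40 mm short of the reported TCP. I'll go lower in steps and close.

Call:
{"op": "drive_tool", "data": {
  "motion": [
    [[0,0,0.006],[0,0,0],0],
    [[0,0,0.007],[0,0,0],0],
    [[0,0,0.007],[0,0,0],0],
    [[0,0,0.006],[0,0,0],0],
    [[0,0,0.004],[0,0,0],0],
    [[0,0,0],[0,0,0],0],
    [[0,0,0],[0,0,0],0],
    [[0,0,0],[0,0,0],0]
  ]
}}

```text
clock: 32.25
ee_pos: [519.5, -288.1, 92.4]
eef_rot: [-1.983, 2.437, -0.0]
contact_force: [0.2, 0.7, -0.1]
grip_width: 84.9
grasp_force: 0.0
```

Call:
{"op": "drive_tool", "data": {
  "motion": [
    [[0,0,0],[0,0,0],0.1],
    [[0,0,0],[0,0,0],0.2],
    [[0,0,0],[0,0,0],0.3],
    [[0,0,0],[0,0,0],0.4],
    [[0,0,0],[0,0,0],0.6],
    [[0,0,0],[0,0,0],0.6],
    [[0,0,0],[0,0,0],0.6],
    [[0,0,0],[0,0,0],0.6]
  ]
}}

```text
clock: 32.92
ee_pos: [523.3, -289.2, 94.0]
eef_rot: [-1.981, 2.432, -0.011]
contact_force: [5.2, -0.1, 0.8]
grip_width: 49.3
grasp_force: 33.1
```

Call:
{"op": "drive_tool", "data": {
  "motion": [
    [[0,-0.003,0],[0,0,0],0.6],
    [[-0.01,-0.002,0],[0,0,0],0.6],
    [[-0.02,0,0],[0,0,0],0.6],
    [[-0.025,0,0],[0,0,0],0.6],
    [[-0.025,0,0],[0,0,0],0.6],
    [[-0.025,0,0],[0,0,0],0.6],
    [[-0.02,0,0],[0,0,0],0.6],
    [[0,0,0],[0,0,0],0.6]
  ]
}}

```text
clock: 33.58
ee_pos: [539.0, -214.0, 94.0]
eef_rot: [-1.983, 2.434, -0.003]
contact_force: [-0.3, 1.9, 6.7]
grip_width: 48.8
grasp_force: 33.9
```

Call:
{"op": "drive_tool", "data": {
  "motion": [
    [[-0.01,0,0],[0,0,0],0.6],
    [[-0.02,0,0],[0,0,0],0.6],
    [[-0.025,0,0],[0,0,0],0.6],
    [[-0.025,0,0],[0,0,0],0.6],
    [[-0.025,0,0],[0,0,0],0.6],
    [[-0.015,0,0],[0,0,0],0.6],
    [[-0.005,0,0],[0,0,0],0.6],
    [[0,0,0],[0,0,0],0.6]
  ]
}}

```text
clock: 34.25
ee_pos: [554.1, -141.5, 93.9]
eef_rot: [-1.983, 2.435, -0.004]
contact_force: [-1.3, 1.2, 6.3]
grip_width: 49.2
grasp_force: 33.8
```

Call:
{"op": "drive_tool", "data": {
  "motion": [
    [[-0.004,0,0],[0,0,0],0.6],
    [[-0.003,0,0],[0,0,0],0.6],
    [[-0.003,0,0],[0,0,0],0.6],
    [[-0.002,0,0],[0,0,0],0.6],
    [[0,0,0],[0,0,0],0.6],
    [[0,0,0],[0,0,0],0.6],
    [[0,0,0],[0,0,0],0.6],
    [[0,0,0],[0,0,0],0.6]
  ]
}}

```text
clock: 34.92
ee_pos: [554.9, -137.4, 94.0]
eef_rot: [1.981, -2.435, 0.009]
contact_force: [-2.7, -4.5, 5.6]
grip_width: 49.1
grasp_force: 33.8
```

Call:
{"op": "drive_tool", "data": {
  "motion": [
    [[-0.002,0,0],[0,0,0],0.6],
    [[-0.002,0,0],[0,0,0],0.6],
    [[-0.002,0,0],[0,0,0],0.6],
    [[0,0,0],[0,0,0],0.6],
    [[0,0,0],[0,0,0],0.6],
    [[0,0,0],[0,0,0],0.6],
    [[0,0,0],[0,0,0],0.6],
    [[0,0,0],[0,0,0],0.6]
  ]
}}

```text
clock: 35.58
ee_pos: [554.9, -137.6, 94.0]
eef_rot: [1.974, -2.432, 0.016]
contact_force: [-5.5, -13.2, 4.4]
grip_width: 49.3
grasp_force: 33.7
```

```bash
python3 - <<'E'
from h import *
np.set_printoptions(precision=2,suppress=True)
p,d=shot('top','t14'); q,d2=shot('side','s14'); np.save('s14.npy',d2)
a=np.radians(78.3); ey=np.array([np.cos(a),np.sin(a)]); ex=np.array([ey[1],-ey[0]]); t=np.c_[ex,ey]
for c,im,dd in (('top',p,d),('side',q,d2)):
    X=cloud(c,dd); D=(X[...,:2]-[548.5,-163.4])@t; z=X[...,2]; hsv=cv2.cvtColor(np.ascontiguousarray(im),cv2.COLOR_RGB2HSV); g=(hsv[...,0]>60)&(hsv[...,0]<95)&(hsv[...,1]>90)&(z>112)&(z<128)&(abs(D[...,0])<56)&(abs(D[...,1])<175)
    print(c,g.sum(),'cover ty range',np.percentile(D[g][:,1],[0.5,2,50,98,99.5]))
cv2.imwrite('pics/c14.png',cv2.resize(np.hstack([q[180:310,240:370,::-1],p[170:300,270:400,::-1]]),None,fx=3,fy=3,interpolation=cv2.INTER_CUBIC))
E
```

```text
top 2085 cover ty range [ 49.31  52.11 101.53 150.46 151.98]
side 312 cover ty range [ -0.02   1.14  15.01 139.99 142.82]
```

View pics/c14.png

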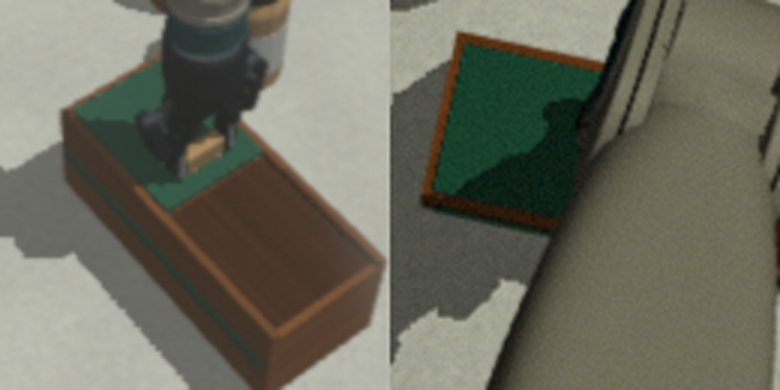

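The cover meets the end wall and the push force rises to 13 N with no further motion, so it's fully shut. I'll relax the push, open partway and retreat upward.

Call:
{"op": "drive_tool", "data": {
  "motion": [
    [[0.004,0,0],[0,0,0],0.6],
    [[0.004,0,0],[0,0,0],0.6],
    [[0,0,0],[0,0,0],0.35],
    [[0,0,0],[0,0,0],0.25],
    [[0,0,0],[0,0,0],0.2],
    [[0,0,0],[0,0,0],0.2],
    [[0,0,0],[0,0,0],0.2],
    [[0,0,0],[0,0,0],0.2]
  ]
}}

```text
clock: 36.35
ee_pos: [553.7, -135.6, 92.0]
eef_rot: [1.983, -2.436, -0.001]
contact_force: [0.3, -0.3, -0.4]
grip_width: 68.5
grasp_force: 0.0
```

Call:
{"op": "drive_tool", "data": {
  "motion": [
    [[0,0,-0.01],[0,0,0],0.2],
    [[0,0,-0.02],[0,0,0],0.2],
    [[0,0,-0.04],[0,0,0],0.2],
    [[0,0,-0.06],[0,0,0],0.2],
    [[0,0,-0.06],[0,0,0],0.2],
    [[0,0,-0.04],[0,0,0],0.2],
    [[0,0,-0.02],[0,0,0],0.2],
    [[0,0,0],[0,0,0],0.2]
  ]
}}

```text
clock: 37.02
ee_pos: [556.5, -136.7, 247.1]
eef_rot: [-1.98, 2.433, -0.011]
contact_force: [0.5, -0.8, -0.1]
grip_width: 68.5
grasp_force: 0.0
```

Call:
{"op": "drive_tool", "data": {
  "motion": [
    [[0,0,0],[0,0,0],0.2],
    [[0,0,0],[0,0,0],0.2],
    [[0,0,0],[0,0,0],0.2],
    [[0,0,0],[0,0,0],0.2],
    [[0,0,0],[0,0,0],0.2],
    [[0,0,0],[0,0,0],0.2],
    [[0,0,0],[0,0,0],0.2],
    [[0,0,0],[0,0,0],0.2]
  ]
}}

```text
clock: 37.68
ee_pos: [553.9, -135.8, 242.1]
eef_rot: [1.983, -2.437, -0.0]
contact_force: [-0.7, 0.0, -0.4]
grip_width: 68.4
grasp_force: 0.0
```

```bash
python3 - <<'E'
from h import *
np.set_printoptions(precision=2,suppress=True)
a=np.radians(78.3); ey=np.array([np.cos(a),np.sin(a)]); ex=np.array([ey[1],-ey[0]]); t=np.c_[ex,ey]
for c in ('top','side'):
    im,dd=shot(c,c+'15'); X=cloud(c,dd); D=(X[...,:2]-[548.5,-163.4])@t; z=X[...,2]; g=(z>140)&(z<153)&(abs(D[...,0])<40)&(abs(D[...,1])<150)
    print(c,g.sum(),'grip',np.median(D[g],0), 'shift from open expected 158')
    h=cv2.cvtColor(np.ascontiguousarray(im),cv2.COLOR_RGB2HSV); g=(h[...,0]>60)&(h[...,0]<95)&(h[...,1]>90)&(z>112)&(z<128)&(abs(D[...,0])<56)&(abs(D[...,1])<175); print('cover',np.percentile(D[g][:,1],[1,99]))
E
```

```text
top 82 grip [-10.31  29.96] shift from open expected 158
cover [ 27.17 151.3 ]
side 92 grip [-0.34 23.26] shift from open expected 158
cover [  0.67 138.68]
```

```bash
python3 -c "
from station import *
print(job_done())"
```

```text
the job is handed in; nothing more can be done
None
```

I put jar_open in the end bay and jar_lane in the inner bay, both upright and on the floor, slid the cover to its stop, and handed the job in at about 38 s; no verdict was returned.

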